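# Set the graduated ring of a carving stand to 90 degrees and wedge it fast

## Robot

A 7-joint arm with a two-finger parallel gripper is mounted at the origin on a cart in front of the work surface, level with it; the furniture and walls round the work are solid. World frame = base frame: x ahead of the robot, y to its left, z up, the work surface at z = 0. Lengths are in mm, angles in degrees, forces in N, time in s.
With the tool pointing down it reaches from about 425 to 1025 mm from the base axis. Payload 3.6 kg.
Tool frame: the origin (TCP) lies on the mounting face of the last link; the fingertips stand 173 mm ahead of it and the grasp point (between the pads) lies 155 mm ahead of it; z points along the fingers, y is the line along which they close (so a half turn about z gives the same grasp; the last joint's range is limited). The gripper opens to 85 mm and grips with 20 to 120 N. Pads are 22 mm wide; open, the fingers measure 114 mm over their backs; the gripper's body (76 mm by 85 mm) begins 54 mm behind the grasp point. The pads swing forward as they close: fully open they stand 13 mm farther back than shut.
Start: joints at [-75.774, 33.873, 2.773, 92.16, -1.908, 54.013, -1.931], TCP at [242.999, 683.067, 404.702] pointing down, gripper open.
Joint ranges: [-153.93, 153.93], [-27.13, 128.08], [-72.61, 78.16], [10.71, 143.7], [-87.88, 267.88], [4.46, 118.87], [-176.78, 176.78]. Speed limits (degrees/s): [147.25, 147.25, 180, 180, 180, 180, 180].

## Interface

Orientations are given as [roll, pitch, yaw] about the fixed x, y, z axes, in that order (R = Rz(yaw) Ry(pitch) Rx(roll)).
In Python, from cell import sense, read_camera, sign_off, spot_in, cut_out gives the robot as it stands.
- The arm moves only by the tool arm_command, never from a script. Its argument "commands" is a list that holds one entry, the list of rows, each a list of 7 numbers: the finger opening in mm, from 0 to 85.4, then the shift along the tool's x, y, z in units of 40 mm (1.0 is 40 mm), then the turn, a rotation vector about the tool's x, y, z in units of 10 degrees (1.0 is 10 degrees). In form: [[[hand, x, y, z, rx, ry, rz], ...]]. A call has 1 to 10 rows; each row shifts and turns the commanded pose from where the row before left it, along the tool's axes as they then stand; what a row does not reach is not made up. A row lasts 1/8 s, in which the tool goes at most 62.5 mm and 10.7 degrees, less where a joint would pass 70% of its speed; a pose out of reach is approached as far as the arm can. A call is refused whole if a number of a shift passes 1 or a number of a turn 1, either way. A call with a gripper value outside its range is refused whole. The fingers move at their own pace and stop on an object; "grip_force" is the grip in N (left out, the last holds). Time passes only in rows, so rows that do not move let the fingers close. It gives the time, the measured TCP pose, the force, the opening and the grip force at its end, in the units of the state.
- sense(): the state, without advancing time (a new reading comes with each control period).
- read_camera(name): name is "scene" or "top" or "wrist"; returns a dict with "color" (384x512x3 uint8, red, green, blue), "fx", "fy", "cx", "cy" (pixels), "extrinsics" (4x4, takes a point from camera to world coordinates). Camera axes: x right, y down, z forward; pixel columns grow to the right and rows downward; lengths in mm; the calibration is good to about 2 mm. A picture is of the moment at which its call begins. There is no depth.
- sign_off(): hands the job in; it is judged then, once.
Trained networks look in a picture, given as the dict that the camera call returned (one of the last four; its "shot" number tells which), for a name from the list of things; names that differ only in an ending like _2 or _b are one class to them, and where a whole thing is asked for, a point or a joint stands for the part that bears it (a point fixed in the world has none). Each returns a list of dicts, best first, with "confidence" (0 to 1); they miss things now and then, are a little off and sometimes report something else, mostly with a low value. They report only what shows in the picture. A call takes as long as a camera call.
- spot_in(target, picture): "at" ([column, row] in pixels, amid what is visible of it).
- cut_out(target, picture): "region" (384x512 bool, what is visible of it) and "at" ([column, row] in pixels, amid what is visible of it).
The state is a dict: "clock": time; "q": joint angles; "joint_vel": joint speeds; "joint_torque": joint torques, N m; "eef_pos": TCP position; "tool_rot": TCP orientation; "wrist_force": force on the tool from outside, world axes, zero at the start; "wrist_torque": the same for the moment, N m; "gripper_width": finger opening in mm; "grip_force": force on a finger pad.
Only numpy, scipy, OpenCV 4.12 (cv2) and the standard library are available. Lean on these libraries where they do the work, as an engineer would, in place of code of your own. Each camera call takes 0.05 s, during which the arm holds its last target. There are 200 camera calls.

## Task

On the sloping carving stand, turn the graduated ring, by the round wooden blank fixed on it, until its scale reads 90 degrees at the index line. Then push the wedge down the slope by its orange thumb tab until it jams the steel brake bar fast against the ring, with the scale still at 90, and let go. Leave the sanding block, the tape roll and the oil can where they are.

Things in the scene. Friction and masses are not known exactly. Their poses are not given: they have to be found in the camera images.
- stand: Fixed wooden carving stand, 130 x 260 mm at its foot, its face (188 x 260 mm) sloping down to its front. Origin on the bench straight under the ring's centre; x level from front (low, to the robot) to back (high), y left, z up. Face frame = this frame moved 78 mm up, then turned -25 degrees about y: face x runs up the slope, face y left, face z straight out of the face (to the robot and up).
- face_centre (a point): Origin of the face frame: the ring's centre, in the surface of the sloping face, 78 mm above the bench. The face reaches from face x -94 to +94 mm and from face y -165 to +95 mm. Nothing on it but the blank and the thumb tab is higher than 15 mm.
- index_line (a point): Fixed index: white plate with one black line, at the ring's uphill edge (face x 76 to 90 mm, y 0, 11 mm high); this point is the middle of the line. The scale is read here.
- index_ring (a joint): Scale reading of the ring in rad (90 degrees = 1.571), at start 5 to 45 degrees. Aluminium disc, radius 72 mm, top 12 mm above the face. Turning it counter-clockwise, seen looking onto the face (positive about face z), raises the reading. Stops at -0.35 and 2.45. Turns with about 0.1 N m and stays where left.
- scale_zero (a point): Zero mark of the ring's scale (turns with it): long, broad, red. From it the scale runs clockwise round the ring, a mark every 10 degrees up to 120; those at 30, 60, 90 and 120 are long and black, the others short and black. The reading is the mark that stands at the index line. This point: 60 mm from the axis.
- blank_top (a point): Centre of the top of the light round wooden blank fixed to the middle of the ring: about 53 mm diameter, 28 mm high, its foot 16 mm (on a dark steel disc, radius 34 mm) and its top 44 mm above the face. Its axis is face z: grasp it with the tool leaning 25 degrees, along face z. Nothing taller than 16 mm lies within 110 mm of the axis.
- wedge_slide (a joint): Travel of the dark wooden wedge down the slope (along face -x) in m; 0 = as far up as it goes; at start 0 to 0.008. It slides with about 3 N; at about 0.024 the brake bar meets the ring and it begins to jam: the push then rises over about 5 mm (jammed near 0.029). A push of 8 to 20 N locks it; it stays jammed when released.
- thumb_tab (a point): Centre of the top of the wedge's orange thumb tab, 16 x 16 mm, standing straight out of the face, top 49 mm above it, the upper 34 mm free above wedge and guides (14 mm high). At face y -131 mm (right of the ring) and face x = 42 mm minus the wedge's travel. The bare face uphill of it leaves room to push with closed fingers.
- brake_bar: Steel bar with a rubber nose, 28 x 49 x 13 mm, in brass guides at the ring's right-hand side. The wedge drives it left (along face y), by one eighth of its own travel, across a gap of 3 mm onto the ring's rim. Origin: the face centre, moved along with it.
- sanding_block: Bystander: wooden sanding block, 78 x 99 x 32 mm, on the bench right of the stand; origin under its centre.
- tape_roll: Bystander: flat roll of cream masking tape, 104 mm across, 25 mm high, on the bench left of the stand; origin under its centre.
- oil_can: Bystander: red oil can with a thin spout, 64 mm across, 151 mm high, on the bench left of the tape roll; origin under its centre.

How it is judged (in metres and radians):
On the way, in this order (a step that is already met when the one before it is completed fails the run):
1. the scale reads 90 degrees, within 3 degrees, while the wedge is still loose (value of joint index_ring between 1.518 and 1.623 rad and value of joint wedge_slide below 0.018 m), for 0.2 s.
2. the wedge has jammed the brake bar against the ring (value of joint wedge_slide above 0.022 m and contact force between brake_bar and anything else above 8 N), for 0.2 s.
At the end, for the whole second after the job is handed in: The scale reads 90 degrees within 3 degrees, the ring is at rest, and the released wedge stays driven in (travel over 22 mm) so that the brake bar presses on the ring with more than 8 N (all of step 2 and value of joint index_ring between 1.518 and 1.623 rad and velocity of joint index_ring between -0.02 and 0.02 rad/s); the robot touches nothing.
It fails at once if the sanding block is shifted by more than 20 mm (distance of sanding_block from where it was at the start of the episode above 0.02 m).
It fails at once if the tape roll is shifted by more than 20 mm (distance of tape_roll from where it was at the start of the episode above 0.02 m).
It fails at once if the oil can is shifted by more than 20 mm (distance of oil_can from where it was at the start of the episode above 0.02 m).
It also fails if it takes over 45 s, if anything falls off the work surface, if the arm or the gripper's body presses on something with over 40 N, if the wrist force passes 120 N, or if a joint passes its speed limit or range.

## Working session

There is one attempt and no reset: what is moved stays moved. The work goes in short steps, Python scripts to look and compute and a tool call to move; the robot and the scene stay as the last step left them, time stands still between calls to the robot, and variables do not carry over. Pictures are saved under pics/ and viewed, at most 10 in all, crops included, and the job is handed in when it is done.

Besides the shell and the picture viewer there is one more tool, called as name([rows], argument=value, ...), one row to a line, values as JSON. arm_command: Moves the arm, as the interface text tells. Its arguments: {"type":"object","properties":{"commands":{"type":"array"},"grip_force":{"type":"number"}},"required":["commands"]}

```bash
mkdir -p pics; ls; cat > h.py <<'E'
import numpy as np, cv2
from cell import *
from scipy.spatial.transform import Rotation as R
def save(p,n): cv2.imwrite(f'pics/{n}.png',p['color'][:,:,::-1])
def ray(p,uv):
    E=np.array(p['extrinsics']); d=np.array([(uv[0]-p['cx'])/p['fx'],(uv[1]-p['cy'])/p['fy'],1.])
    return E[:3,3],E[:3,:3]@d
def proj(p,X):
    E=np.array(p['extrinsics']); c=(np.atleast_2d(X)-E[:3,3])@E[:3,:3]
    return np.c_[p['fx']*c[:,0]/c[:,2]+p['cx'],p['fy']*c[:,1]/c[:,2]+p['cy']]
def tri(a):
    A=0;b=0
    for o,d in a:
        d=d/np.linalg.norm(d);P=np.eye(3)-np.outer(d,d);A=A+P;b=b+P@o
    return np.linalg.solve(A,b)
E
python3 - <<'E'
from h import *
ps={n:read_camera(n) for n in('scene','top')}
for n,p in ps.items():
    save(p,n+'0'); print(n,np.array(p['extrinsics']).round(2).tolist(),p['fx'],p['cx'],p['cy'])
names=['blank_top','thumb_tab','scale_zero','index_line','face_centre','sanding_block','tape_roll','oil_can','brake_bar']
for t in names:
    r={}
    for n,p in ps.items():
        s=spot_in(t,p)
        if s: r[n]=s[0]; print(t,n,np.round(s[0]['at'],1),round(s[0]['confidence'],2))
    if len(r)==2: print('   ',tri([ray(ps[n],r[n]['at']) for n in r]).round(1))
s=sense(); print(s)
E
```

```text
pics
scene [[0.8, -0.47, 0.37, 196.81], [-0.6, -0.62, 0.51, -449.25], [-0.01, -0.63, -0.78, 883.51], [0.0, 0.0, 0.0, 1.0]] 356.4827672076037 261.884979180016 202.18490257814517
top [[0.0, -1.0, 0.07, 484.32], [-1.0, -0.0, -0.0, 54.39], [0.0, -0.07, -1.0, 1465.42], [0.0, 0.0, 0.0, 1.0]] 481.0763172933614 255.15776533640954 199.79099624442378
blank_top scene [251.1 198.4] 0.6
thumb_tab scene [281.9 224.8] 0.49
thumb_tab top [281.9 205.2] 0.76
    [568.4 -26.4  94.7]
scale_zero scene [251.3 196. ] 0.95
scale_zero top [235.5 203.7] 0.58
    [569.1 108.8  88.4]
index_line scene [264.  208.7] 0.95
index_line top [322.9 221.9] 0.29
    [490.8 -98.  305.5]
face_centre scene [265.  210.5] 0.84
face_centre top [246.9 203.8] 0.75
    [579.2  71.6  48.4]
sanding_block scene [298.  280.4] 0.69
sanding_block top [321.7 221.4] 0.61
    [ 525.  -151.1   17. ]
tape_roll scene [218.4 173.6] 0.6
tape_roll top [171.1 202. ] 0.82
    [576.  307.6  13.4]
oil_can scene [215.1 157.5] 0.71
oil_can top [145.2 199.5] 0.8
    [593.7 377.9  22.8]
brake_bar scene [271.5 220.2] 0.57
{'clock': 1.0, 'q': array([-75.77313222,  33.87290173,   2.77373045,  92.15805246,
        -1.90732893,  54.01286758,  -1.92913758]), 'joint_vel': array([ 0.01524172,  0.05756591,  0.00141925, -0.00786269,  0.0991567 ,
       -0.02319284,  0.07107108]), 'joint_torque': array([ 6.44453758e-04, -5.48655975e+01,  1.54601276e+00, -1.98540384e+01,
        9.26817331e-03,  1.52674904e-03, -1.44146105e-05]), 'eef_pos': array([243.01617934, 683.07711907, 404.72179594]), 'tool_rot': array([1.79997530e+02, 2.18608333e-03, 1.60419513e+02]), 'wrist_force': array([ 0.40990245, -0.10409593, -0.2404024 ]), 'wrist_torque': array([-0.01602663, -0.00687946, -0.02078064]), 'grip_force': 0.0, 'gripper_width': 85.45660760305243}
```

```bash
python3 - <<'E'
from h import *
a=cv2.imread('pics/scene0.png')[140:290,180:330]; b=cv2.imread('pics/top0.png')[130:280,190:340]
cv2.imwrite('pics/comb.png',np.hstack([cv2.resize(a,(400,400),interpolation=2),cv2.resize(b,(400,400),interpolation=2)]))
E
```

```text
(no output)
```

View pics/comb.png

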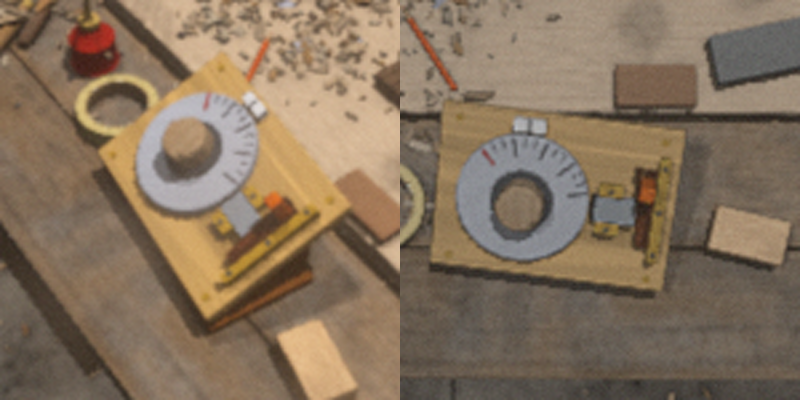

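```bash
cat >> h.py <<'E'
def face(s):  # s = x,y,yaw(deg) -> rot, origin of face frame
    Rf=R.from_euler('z',s[2],degrees=True)*R.from_euler('y',-25,degrees=True)
    return Rf.as_matrix(), np.array([s[0],s[1],78.])
def f2w(s,P):
    M,o=face(s); return np.atleast_2d(P)@M.T+o
def onplane(p,uv,s,z):  # face xy where the pixel's ray meets face z
    M,o=face(s); c,d=ray(p,uv); c=M.T@(c-o); d=M.T@d
    return (c+d*(z-c[2])/d[2])[:2]
E
python3 - <<'E'
from h import *
from scipy.optimize import least_squares
ps={n:read_camera(n) for n in('scene','top')}
k=2.6667
C=[[94,95,0],[94,-165,0],[-94,-165,0],[-94,95,0],[0,0,44],[83,0,11]]
S=np.array([[222,52],[350,210],[205,320],[100,152],[190,138],[254,104]])/k+[180,140]
T=np.array([[43,100],[286,130],[262,292],[32,265],[121,203],[130,127]])/k+[190,130]
f=lambda s:np.r_[(proj(ps['scene'],f2w(s,C))-S).ravel(),(proj(ps['top'],f2w(s,C))-T).ravel()]
r=least_squares(f,[560,60,-7],loss='soft_l1'); print(r.x.round(2)); print(f(r.x).reshape(-1,2).round(1).tolist())
s=r.x; np.save('s.npy',s)
red=(np.array([87,157])/k+[190,130]); q=onplane(ps['top'],red,s,12); print('red top',q,np.degrees(np.arctan2(q[1],q[0])))
red=(np.array([207,101])/k+[180,140]); q=onplane(ps['scene'],red,s,12); print('red scene',q,np.degrees(np.arctan2(q[1],q[0])))
for n,uv in(('top',[281.9,205.2]),('scene',[281.9,224.8])): print('tab',onplane(ps[n],uv,s,45))
print(f2w(s,[[0,0,30],[0,0,130],[42,-131,49]]))
E
```

```text
[574.48 104.91  -7.1 ]
[[-0.1, -0.9], [0.5, -1.4], [-0.1, 0.5], [-1.8, -0.3], [-3.1, -0.0], [-0.1, -0.2], [0.5, 0.0], [0.9, 0.3], [0.6, -0.5], [-0.3, -1.5], [-0.1, 2.1], [0.6, -1.0]]
red top [40.78350911 43.33608524] 46.73808463677124
red scene [44.57333706 41.49806911] 42.953734444262246
tab [  26.9612152  -127.95040329]
tab [  20.46523952 -151.47820199]
[[561.89799537 106.47711128 105.18923361]
 [519.96037537 111.7018582  195.82001231]
 [575.50749062 -27.23112961 140.15904856]]
```

```bash
cat >> h.py <<'E'
def tgt(s,P,a=0): # TCP pose: tips axis -fz; tool y = uphill, turned by a deg ccw about fz
    M,o=face(s); T=np.c_[M[:,1],M[:,0],-M[:,2]]@R.from_euler('z',-a,degrees=True).as_matrix()
    return f2w(s,[P])[0],T
def cur(): 
    t=sense(); return np.array(t['eef_pos']),R.from_euler('xyz',t['tool_rot'],degrees=True).as_matrix()
def rel(P,T):
    p,C=cur(); print('shift now-axes(u)',(C.T@(P-p)/40).round(3),'rot(u)',(R.from_matrix(C.T@T).as_rotvec(degrees=True)/10).round(3),'shift tgt-axes',(T.T@(P-p)/40).round(3))
E
python3 - <<'E'
from h import *
s=np.load('s.npy'); rel(*tgt(s,[-15,0,281]))
E
```

```text
shift now-axes(u) [ -9.421 -11.555   1.96 ] rot(u) [-2.104 -1.689  7.621] shift tgt-axes [-13.318   5.245   4.608]
```

arm_command([
  [[85,-0.59,-0.72,0.12,0,0,0],[85,-0.59,-0.72,0.12,0,0,0],[85,-0.59,-0.72,0.12,0,0,0],[85,-0.59,-0.72,0.12,0,0,0],[85,-0.59,-0.72,0.12,0,0,0],[85,-0.59,-0.72,0.12,0,0,0],[85,-0.59,-0.72,0.12,0,0,0],[85,-0.59,-0.72,0.12,0,0,0],[85,-0.59,-0.72,0.12,0,0,0],[85,-0.59,-0.72,0.12,0,0,0]],
], grip_force=40)

```text
clock: 2.35
eef_pos: [369.3, 331.6, 356.9]
tool_rot: [179.9, 0.0, 160.4]
wrist_force: [0.6, 0.4, -0.1]
gripper_width: 85.1
grip_force: 0.0
```

arm_command([
  [[85,-0.59,-0.72,0.12,0,0,0],[85,-0.59,-0.72,0.12,0,0,0],[85,-0.59,-0.72,0.12,0,0,0],[85,-0.59,-0.72,0.12,0,0,0],[85,-0.59,-0.72,0.12,0,0,0],[85,-0.59,-0.72,0.12,0,0,0]],
])

```text
clock: 3.1
eef_pos: [445.0, 121.4, 328.1]
tool_rot: [180.0, 0.1, 160.4]
wrist_force: [1.0, -0.0, 0.3]
gripper_width: 85.4
grip_force: 0.0
```

arm_command([
  [[85,0,0,0,-0.26,-0.21,0.95],[85,0,0,0,-0.26,-0.21,0.95],[85,0,0,0,-0.26,-0.21,0.95],[85,0,0,0,-0.26,-0.21,0.95],[85,0,0,0,-0.26,-0.21,0.95],[85,0,0,0,-0.26,-0.21,0.95],[85,0,0,0,-0.26,-0.21,0.95],[85,0,0,0,-0.26,-0.21,0.95],[85,0,0,0,0,0,0]],
])

```text
clock: 4.22
eef_pos: [444.8, 123.8, 327.8]
tool_rot: [158.1, 1.6, 91.6]
wrist_force: [-0.4, 0.5, 0.2]
gripper_width: 85.4
grip_force: 0.0
```

```bash
python3 - <<'E'
from h import *
s=np.load('s.npy'); rel(*tgt(s,[-15,0,281])); t=sense(); print(t['clock'],t['q'].round(1))
p=read_camera('wrist'); save(p,'w1')
for n in('blank_top','scale_zero','index_line','thumb_tab'):
    for h in spot_in(n,p)[:2]: print(n,np.round(h['at'],1),round(h['confidence'],2),onplane(p,h['at'],s,{'blank_top':44,'scale_zero':12,'index_line':11,'thumb_tab':49}[n]).round(1))
C=[[94,95,0],[94,-165,0],[0,0,44],[83,0,11],[42,-131,49]]; print(proj(p,f2w(s,C)).round())
E
```

```text
shift now-axes(u) [-0.062 -0.054  0.02 ] rot(u) [-0.301 -0.198  0.858] shift tgt-axes [-0.069 -0.045  0.02 ]
4.225 [-48.5  23.9  31.9 136.  -52.1   4.8  32.2]
blank_top [288.5 199.2] 0.69 [-3.3 19.4]
scale_zero [286.8 199.4] 0.73 [-1.2 10.3]
index_line [275.5 205.3] 0.7 [-9.3  3.5]
index_line [265.6 309.1] 0.58 [ -1.7 -94.7]
thumb_tab [258.2 332.2] 0.97 [ -7.8 -89.4]
[[426. 111.]
 [350. 379.]
 [288. 225.]
 [386. 227.]
 [311. 385.]]
```

View pics/w1.png

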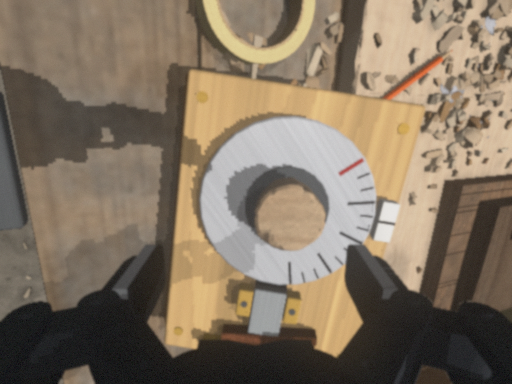

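```bash
python3 - <<'E'
from h import *
from scipy.optimize import least_squares
ps={n:read_camera(n) for n in('scene','top','wrist')}; k=2.6667
B={}
for n,p in ps.items():
    c=cut_out('index_ring',p)
    if not c: continue
    m=c[0]['region'].astype(np.uint8); cs=cv2.findContours(m,0,1)[0]; h=cv2.convexHull(max(cs,key=cv2.contourArea))[:,0]
    e=cv2.fitEllipse(h); print(n,round(c[0]['confidence'],2),len(h),np.round(e[0],1),np.round(e[1],1)); B[n]=h
C={'scene':([[94,95,0],[94,-165,0],[-94,-165,0],[-94,95,0],[0,0,44],[83,0,11]],np.array([[222,52],[350,210],[205,320],[100,152],[190,138],[254,104]])/k+[180,140]),
'top':([[94,95,0],[94,-165,0],[-94,-165,0],[-94,95,0],[0,0,44],[83,0,11]],np.array([[43,100],[286,130],[262,292],[32,265],[121,203],[130,127]])/k+[190,130]),
'wrist':([[94,95,0],[-94,95,0],[0,0,44],[83,0,11]],np.array([[424,105],[190,70],[291,217],[387,221]]))}
for sel in(['wrist'],['scene','top'],['scene','top','wrist']):
    f=lambda s:np.concatenate([(proj(ps[n],f2w(s,C[n][0]))-C[n][1]).ravel() for n in sel])
    r=least_squares(f,[574,105,-7],loss='soft_l1'); print(sel,r.x.round(1),f(r.x).reshape(-1,2).round(1).tolist())
np.save('s.npy',r.x); s=r.x
for n,h in B.items():
    q=np.array([onplane(ps[n],u,s,12) for u in h.astype(float)]); cc,rr=cv2.minEnclosingCircle(q.astype(np.float32)); print(n,'ring c,r in face',np.round(cc,1),round(rr,1))
p=ps['wrist']
for nm,u in(('red',(350,167)),('30?',(361,203)),('60',(351,237)),('90',(290,272)),('idx',(387,221))):
    q=onplane(p,u,s,12); print(nm,q.round(1),np.degrees(np.arctan2(q[1],q[0])).round(1))
rel(*tgt(s,[0,0,241]))
E
```

```text
scene 0.59 32 [253.4 197.1] [41.8 49.3]
top 0.91 27 [236.  203.1] [46.2 49.6]
wrist 0.57 56 [287.  199.3] [168.7 177.1]
['wrist'] [576.2 108.4  -6.7] [[4.4, -0.3], [-0.8, -1.1], [-0.5, 2.8], [1.1, 0.5]]
['scene', 'top'] [574.5 104.9  -7.1] [[-0.1, -0.9], [0.5, -1.4], [-0.1, 0.5], [-1.8, -0.3], [-3.1, -0.0], [-0.1, -0.2], [0.5, 0.0], [0.9, 0.3], [0.6, -0.5], [-0.3, -1.5], [-0.1, 2.1], [0.6, -1.0]]
['scene', 'top', 'wrist'] [575.8 107.7  -6.9] [[-0.5, -1.6], [0.3, -2.5], [-0.1, -0.5], [-2.0, -0.9], [-3.3, -0.8], [-0.4, -1.0], [-0.6, -0.3], [-0.2, -0.4], [-0.2, -1.2], [-1.2, -1.8], [-1.0, 1.6], [-0.5, -1.5], [3.9, 0.9], [-1.1, -0.3], [-1.1, 3.7], [0.5, 1.5]]
scene ring c,r in face [ 0.6 -2.7] 74.7
top ring c,r in face [ 0.5 -1.6] 72.3
wrist ring c,r in face [-1.9  1.2] 72.5
red [42.5 40.5] 43.7
30? [57.6 13.1] 12.8
60 [ 56.4 -17. ] -16.8
90 [ 12.2 -57.7] -78.0
idx [81.8  1.5] 1.1
shift now-axes(u) [-0.078  0.397  1.008] rot(u) [-0.302 -0.189  0.828] shift tgt-axes [0.009 0.349 1.029]
```

arm_command([
  [[85,0,0.18,0.5,0,0,0],[85,0,0.18,0.5,0,0,0],[85,0,0,0,-0.15,-0.1,0],[85,0,0,0,-0.15,-0.1,0],[85,0,0,0,0,0,0]],
])

```text
clock: 5.4
eef_pos: [471.5, 126.8, 312.9]
tool_rot: [155.9, 3.6, 90.7]
wrist_force: [-0.9, 0.4, 0.2]
gripper_width: 85.0
grip_force: 0.0
```

```bash
python3 - <<'E'
from h import *
s=np.load('s.npy'); rel(*tgt(s,[0,0,191],8)); t=sense(); print(t['clock'],t['q'].round(1))
E
```

```text
shift now-axes(u) [-0.147 -0.088  1.667] rot(u) [-0.065  0.003  0.04 ] shift tgt-axes [-0.149 -0.106  1.666]
5.4 [-49.9  28.3  35.1 134.1 -87.8   4.5  67.2]
```

arm_command([
  [[85,-0.05,-0.03,0.4,0,0,0],[85,-0.05,-0.03,0.4,0,0,0],[85,0,0,0,0,0,0]],
])

```text
clock: 5.78
eef_pos: [490.9, 124.4, 294.8]
tool_rot: [157.0, 3.8, 90.5]
wrist_force: [-0.4, -0.3, 0.1]
gripper_width: 85.0
grip_force: 0.0
```

```bash
python3 - <<'E'
from h import *
s=np.load('s.npy'); rel(*tgt(s,[0,0,191],8)); t=sense(); print(t['clock'],t['q'].round(1))
E
```

```text
shift now-axes(u) [-0.104 -0.321  1.059] rot(u) [-0.182  0.037  0.031] shift tgt-axes [-0.112 -0.354  1.048]
5.775 [-45.9  30.8  31.8 132.2 -87.8   4.5  67.6]
```

```bash
cat > kin.py <<'E'
import numpy as np, itertools
from scipy.spatial.transform import Rotation as R
from scipy.optimize import least_squares
D=[([-75.773,33.873,2.774,92.158,-1.907,54.013,-1.929],[243.016,683.077,404.722],[180,0,160.4195]),
([-48.5,23.9,31.9,136.,-52.1,4.8,32.2],[444.8,123.8,327.8],[158.1,1.6,91.6]),
([-49.9,28.3,35.1,134.1,-87.8,4.5,67.2],[471.5,126.8,312.9],[155.9,3.6,90.7]),
([-45.9,30.8,31.8,132.2,-87.8,4.5,67.6],[490.9,124.4,294.8],[157.,3.8,90.5])]
lo=np.array([-153.93,-27.13,-72.61,10.71,-87.88,4.46,-176.78]);hi=np.array([153.93,128.08,78.16,143.7,267.88,118.87,176.78])
def fk(q,v,sg,full=False):
    # v: h,a1,L1,a3,L2,a5,L3,y-offsets(3), yaw0 (tool)
    h,a1,L1,a3,a4,L2,a6,L3,ye,yw,t0,b0=v
    q=np.asarray(q,float)*np.array([sg[0],1,sg[1],1,sg[2],1,sg[3]])
    rz=lambda a:R.from_euler('z',a,degrees=True); ry=lambda a:R.from_euler('y',a,degrees=True)
    T=rz(b0)*rz(q[0]); p=np.array([0,0,h])+T.apply([a1,0,0]); 
    T=T*ry(q[1])*rz(q[2]); p=p+T.apply([a3,ye,L1]); T=T*ry(q[3]); p=p+T.apply([a4,0,0])
    T=T*rz(q[4]); p=p+T.apply([0,yw,L2]); T=T*ry(q[5])*rz(q[6]*0); p=p+T.apply([a6,0,L3]); T=T*rz(q[6])*rz(t0)
    return p,T
E
python3 - <<'E'
from kin import *
best=None
for sg in itertools.product([1,-1],repeat=4):
  for t0 in(0,90,180,-90):
    def f(v):
        r=[]
        for q,p,e in D:
            P,T=fk(q,v,sg); r+=list((P-p)/1.); r+=list((R.from_euler('xyz',e,degrees=True).inv()*T).as_rotvec(degrees=True)*5)
        return np.r_[r,(v-v0)*.02]
    v0=np.array([300,0,350,0,0,350,0,120,0,0,t0,0.])
    o=least_squares(f,v0); 
    if best is None or o.cost<best[0]: best=(o.cost,sg,o.x); print(best[0],sg,o.x.round(1))
np.savez('kin.npz',v=best[2],sg=best[1])
for q,p,e in D:
    P,T=fk(q,best[2],best[1]); print((P-p).round(1),(R.from_euler('xyz',e,degrees=True).inv()*T).as_rotvec(degrees=True).round(2))
E
```

```text
178605.05607942073 (1, 1, 1, 1) [-1127.   -218.8  -377.8     5.8 -1226.7 -1108.7    -4.7  -188.1   530.6
   -98.     50.4    -1.4]
178604.86312080873 (1, 1, 1, 1) [-1127.1  -218.7  -377.9     5.8 -1226.7 -1108.8    -4.7  -188.2   530.6
   -98.     50.4    -1.4]
149790.73959879714 (1, 1, 1, -1) [ -359.5  -689.8   138.6  -210.1 -1007.4  -754.9   -94.5   733.4   218.3
   -66.7  -159.1   -24.9]
149788.13300878383 (1, 1, 1, -1) [ -359.2  -689.9   138.7  -210.1 -1007.3  -754.8   -94.5   733.6   218.2
   -66.7   200.9   -24.9]
149785.76197875376 (1, 1, 1, -1) [ -359.4  -689.8   138.7  -210.1 -1007.4  -754.9   -94.5   733.5   218.3
   -66.7   200.9   -24.9]
45953.75775126581 (1, 1, -1, 1) [  13.6 -768.3  186.2  -88.5 -920.  -693.6  -40.8  966.   100.4  -57.6
  -90.   -29.2]
45952.13906087314 (1, 1, -1, 1) [  13.7 -768.3  186.2  -88.4 -919.9 -693.6  -40.8  966.1  100.4  -57.6
  -90.   -29.3]
34535.54994157277 (1, -1, -1, -1) [1917.  -592.7 1146.7 -184.5  282.8  912.8  -93.4 1785.6  534.1  -66.7
   88.1  108.8]
34533.998876073936 (1, -1, -1, -1) [1917.  -592.7 1146.7 -184.5  282.8  912.8  -93.
[... 324 characters left out ...]
1) [-198.4   27.   569.     2.3 -199.3  259.    -1.4 -116.  -341.8   53.4
  139.3   18.9]
11272.512797332638 (-1, -1, 1, 1) [-198.5   27.   569.     2.3 -199.4  258.9   -1.4 -116.  -341.9   53.4
  139.3   18.9]
16.336878143252168 (-1, -1, -1, -1) [ 3.027e+02  2.000e-01  5.699e+02  4.560e+01 -1.160e+01  4.593e+02
  1.010e+01  8.650e+01 -4.630e+01  1.100e+00  9.010e+01  1.000e-01]
14.712246729117854 (-1, -1, -1, -1) [ 3.027e+02  2.000e-01  5.699e+02  4.560e+01 -1.160e+01  4.593e+02
  1.010e+01  8.650e+01 -4.630e+01  1.100e+00  9.010e+01  1.000e-01]
[ 0.1 -0.1  0. ] [-0.   -0.    0.04]
[ 0.5  0.3 -0.5] [ 0.    0.01 -0.01]
[ 0.6 -0.   0.8] [-0.02  0.07  0.03]
[-1.  -0.1 -0.3] [ 0.05 -0.05 -0.06]
```

```bash
cat >> kin.py <<'E'
def load():
    z=np.load('kin.npz'); return z['v'],z['sg']
def ik(P,T,q0,w=0.003,qref=None):
    v,sg=load(); T=R.from_matrix(T); qref=q0 if qref is None else qref
    def f(q):
        p,t=fk(q,v,sg); return np.r_[(p-P)/5,(T.inv()*t).as_rotvec(degrees=True),w*(q-qref)]
    o=least_squares(f,np.clip(q0,lo+.01,hi-.01),bounds=(lo,hi)); return o.x,np.abs(o.fun[:6]).max()
E
python3 - <<'E'
from kin import *
from h import tgt
s=np.load('s.npy'); rng=np.random.default_rng(1)
for nm,P in(('grasp',[0,0,191]),('hover',[0,0,251]),('tab',[65,-131,195])):
  for a in ((8,55,90) if nm!='tab' else (0,90)):
    L=[]
    for i in range(40):
        q,e=ik(*tgt(s,P,a),rng.uniform(lo,hi),w=1e-3)
        if e<.3: L.append((np.minimum(q-lo,hi-q).min(),q.round(0)))
    L.sort(key=lambda t:-t[0]); print(nm,a,len(L)); [print('  ',round(m,1),q) for m,q in L[:5]]
E
```

```text
grasp 8 31
   11.1 [  22.   41.  -54.  133.  100.   43. -108.]
   11.1 [  18.   39.  -50.  133.  100.   40. -110.]
   11.0 [  14.   37.  -44.  133.  101.   36. -112.]
   11.0 [  14.   37.  -43.  133.  101.   35. -112.]
   10.9 [   1.   33.  -27.  133.  104.   26. -118.]
grasp 55 28
   11.1 [ 26.  45. -61. 133.  99.  48. -59.]
   11.1 [ 22.  41. -55. 133. 100.  43. -61.]
   11.1 [ 20.  40. -52. 133. 100.  41. -62.]
   11.1 [ 19.  40. -51. 133. 100.  40. -63.]
   11.0 [ 17.  38. -48. 133. 100.  38. -64.]
grasp 90 31
   11.1 [ 26.  45. -60. 133.  99.  48. -25.]
   11.1 [ 22.  41. -54. 133. 100.  43. -26.]
   11.1 [ 19.  39. -50. 133. 100.  40. -28.]
   11.0 [ 18.  39. -49. 133. 100.  39. -28.]
   11.0 [ 17.  38. -48. 133. 100.  38. -29.]
hover 8 27
   9.0 [  25.   34.  -60.  135.   91.   41. -104.]
   9.0 [  23.   33.  -57.  135.   91.   39. -104.]
   8.9 [  -2.   25.  -25.  135.   90.   22. -108.]
   8.9 [  -5.   24.  -22.  135.   91.   21. -108.]
   8.9 [ -10.   24.  -16.  135.   91.   19. -109.]
hover 55 28
   9.0 [ 26.  35. -61. 135.  91.  43. -56.]
   9.0 [ 26.  35. -60. 135.  91. 
[... 153 characters left out ...]
9
   9.0 [ 24.  34. -59. 135.  91.  41. -22.]
   9.0 [ 18.  30. -50. 135.  90.  35. -23.]
   8.9 [  8.  27. -37. 135.  90.  28. -24.]
   8.9 [-11.  24. -14. 135.  91.  18. -27.]
   8.9 [-12.  24. -13. 135.  91.  18. -28.]
tab 0 30
   14.8 [ 40.  40. -57. 129.  94.  36. -95.]
   14.8 [ 40.  39. -57. 129.  94.  36. -95.]
   14.8 [ 37.  37. -52. 129.  94.  32. -96.]
   14.7 [  25.   32.  -36.  129.   95.   22. -100.]
   13.4 [  18.   30.  -28.  129.   96.   18. -102.]
tab 90 25
   12.6 [ 17.  30. -26. 129.  96.  17. -13.]
   8.4 [  9.  29. -17. 129.  99.  13. -17.]
   7.4 [  8.  29. -15. 129. 100.  12. -18.]
   5.9 [ 46.  45. -67. 129.  95.  44.  -2.]
   5.8 [  5.  29. -11. 129. 102.  10. -21.]
```

```bash
cat > plan.py <<'E'
from kin import *
from h import tgt,face,sense
def sim(legs,q0,show=1,w=0.05):
    v,sg=load(); q=np.array(q0,float); p,T=fk(q,v,sg); s=np.load('s.npy'); M,o=face(s)
    for (qt,n) in legs:
        qs=np.array(q0,float)
        for i in range(1,n+1):
            qi=qs+(np.array(qt,float)-qs)*i/n; P2,T2=fk(qi,v,sg)
            sh=T.inv().apply(P2-p)/40; rv=(T.inv()*T2).as_rotvec(degrees=True)/10
            qn,e=ik(P2,T2.as_matrix(),q,w=w); 
            tip=M.T@(P2+T2.apply([0,0,173])-o)
            if show: print('[85,',', '.join(f'{x:.2f}' for x in np.r_[sh,rv]),']','tip',tip.round(0),'z',(P2+T2.apply([0,0,173]))[2].round(0),'|q',qn.round(0),'e',round(e,1),'dq',np.abs(qn-q).max().round(0))
            q=qn;p,T=P2,T2
        q0=qt
    return q
E
python3 - <<'E'
from plan import *
q=np.array(sense()['q'])
A=[-25,32,0,112,0,45,-10]; B=[-15,30,-10,120,60,35,-60]; C=[-2,25,-25,135,91,22,-108]
print(q.round(1)); sim([(A,10),(B,8),(C,8)],q)
E
```

```text
[-45.9  30.8  31.8 132.2 -87.8   4.5  67.6]
[85, 0.43, 0.20, 0.12, 0.20, 0.51, -0.14 ] tip [ 4. 37. 56.] z 131.0 |q [-47.  32.  32. 130. -84.  11.  65.] e 0.1 dq 6.0
[85, 0.38, 0.18, 0.12, 0.28, 0.44, -0.14 ] tip [-2. 65. 55.] z 126.0 |q [-48.  33.  34. 128. -79.  17.  60.] e 0.1 dq 7.0
[85, 0.33, 0.16, 0.10, 0.35, 0.35, -0.13 ] tip [-11.  87.  56.] z 124.0 |q [-49.  35.  35. 126. -74.  23.  56.] e 0.1 dq 6.0
[85, 0.27, 0.16, 0.08, 0.40, 0.24, -0.13 ] tip [-21. 104.  58.] z 122.0 |q [-51.  36.  37. 124. -70.  29.  51.] e 0.1 dq 6.0
[85, 0.22, 0.16, 0.04, 0.43, 0.13, -0.12 ] tip [-30. 114.  62.] z 122.0 |q [-52.  38.  38. 122. -65.  35.  47.] e 0.0 dq 5.0
[85, 0.16, 0.17, -0.00, 0.43, 0.00, -0.10 ] tip [-36. 118.  66.] z 123.0 |q [-53.  39.  40. 120. -60.  40.  43.] e 0.0 dq 5.0
[85, 0.11, 0.18, -0.05, 0.40, -0.12, -0.08 ] tip [-40. 116.  70.] z 125.0 |q [-55.  40.  42. 118. -55.  44.  39.] e 0.0 dq 5.0
[85, 0.06, 0.19, -0.10, 0.35, -0.25, -0.05 ] tip [-38. 110.  74.] z 129.0 |q [-57.  42.  45. 116. -50.  48.  36.] e 0.0 dq 5.0
[85, 0.01, 0.21, -0.16, 0.28, -0.36, -0.01 ] tip [-32. 10
[... 1518 characters left out ...]
-14.  54.] z 148.0 |q [-59.  40.  50. 125. -47.  12.  34.] e 0.0 dq 3.0
[85, -0.03, -0.28, -0.08, -0.11, 0.18, 0.22 ] tip [ 41. -11.  57.] z 147.0 |q [-56.  38.  46. 127. -49.   9.  34.] e 0.0 dq 4.0
[85, -0.03, -0.28, -0.10, -0.08, 0.20, 0.21 ] tip [31. -9. 61.] z 146.0 |q [-54.  35.  41. 129. -50.   6.  34.] e 0.0 dq 4.0
[85, -0.03, -0.29, -0.11, -0.05, 0.21, 0.21 ] tip [20. -6. 65.] z 145.0 |q [-51.  32.  38. 131. -54.   4.  37.] e 0.4 dq 4.0
[85, -0.03, -0.29, -0.12, -0.03, 0.22, 0.21 ] tip [ 9. -3. 70.] z 145.0 |q [-49.  30.  36. 132. -65.   4.  46.] e 1.2 dq 11.0
[85, -0.04, -0.30, -0.13, 0.00, 0.22, 0.20 ] tip [-4.  0. 75.] z 144.0 |q [-48.  29.  33. 134. -81.   4.  61.] e 1.6 dq 16.0
```

```bash
cat > srch.py <<'E'
from kin import *
from h import tgt,sense
from scipy.spatial.transform import Slerp
import time
v,sg=load()
def jac(q):
    p,T=fk(q,v,sg); J=np.zeros((6,7))
    for i in range(7):
        d=q.copy(); d[i]+=.5; p2,T2=fk(d,v,sg); J[:3,i]=(p2-p)/.5/5; J[3:,i]=(T2*T.inv()).as_rotvec(degrees=True)/.5
    return p,T,J
def follow(q,P1,T1,n):
    p0,T0=fk(q,v,sg); sl=Slerp([0,1],R.concatenate([T0,T1])); m=99; out=[]
    for i in range(1,n+1):
        p,T,J=jac(q); e=np.r_[(p0+(P1-p0)*i/n-p)/5,(sl(i/n)*T.inv()).as_rotvec(degrees=True)]
        dq=J.T@np.linalg.solve(J@J.T+1e-4*np.eye(6),e)
        if np.abs(dq).max()>14: return None
        q=q+dq; m=min(m,np.minimum(q-lo,hi-q).min()); out.append(q)
        if m<0.5 and i>3: return None
    return q
def rows(q,P1,T1):
    p0,T0=fk(q,v,sg); return int(np.ceil(max(np.linalg.norm(P1-p0)/36,np.degrees((T0.inv()*T1).magnitude())/9,2)))
def wp(r,az,z,lean,ldir,yaw):
    P=np.array([r*np.cos(np.radians(az)),r*np.sin(np.radians(az)),z])
    T=R.from_euler('xyz',[180,0,yaw],degrees=True); k=np.radians(ldir)
    return P,R.from_rotvec(lean*np.array([np.cos(k),np.sin(k),0]),degrees=True)*T
E
cat > run.py <<'E'
from srch import *
s=np.load('s.npy')
# check of the model against the first real moves
q=np.array(D[0][0]); p,T=fk(q,v,sg)
q=follow(q,np.array([445,121.4,328.]),T,16); print('check',q.round(0) if q is not None else None)
q0=np.array(sense()['q']); rng=np.random.default_rng(0); t=time.time(); best=999
while time.time()-t<400:
    W=[[rng.uniform(480,800),rng.uniform(-40,85),rng.uniform(360,560),rng.uniform(0,50),rng.uniform(0,360),rng.uniform(20,240)] for _ in range(rng.integers(1,3))]
    q=q0;n=0
    for w in W:
        P,T=wp(*w); k=rows(q,P,T); n+=k
        q=follow(q,P,T,k) if n<best else None
        if q is None: break
    if q is None: continue
    if not -60<q[4]: continue
    for a in(8,40,80):
        P,T=tgt(s,[0,0,251],a); T=R.from_matrix(T); k=rows(q,P,T)
        if n+k>=best: continue
        qq=follow(q,P,T,k)
        if qq is None or qq[4]<50 or np.minimum(qq-lo,hi-qq).min()<7 : continue
        best=n+k; print(best,a,np.round(W,0).tolist(),q.round(0),qq.round(0),flush=True)
E
timeout 450 python3 run.py
```

```text
check [-25.  21.   5. 132.  -4.  27.  54.]
```

```bash
python3 - <<'E'
from srch import *
from h import rel
T=R.from_euler('xyz',[180,0,104],degrees=True); P=np.array([600,150,420.]); rel(P,T.as_matrix())
q0=np.array(sense()['q']); print(follow(q0,P,T,6))
E
```

```text
shift now-axes(u) [ 0.404  3.753 -1.848] rot(u) [ 2.239  0.647 -1.251] shift tgt-axes [-0.039  2.803 -3.131]
None
```

arm_command([
  [[85,0.08,0.75,-0.37,0,0,0],[85,0.08,0.75,-0.37,0,0,0],[85,0.08,0.75,-0.37,0,0,0],[85,0.08,0.75,-0.37,0,0,0],[85,0.08,0.75,-0.37,0,0,0],[85,0,0,0,0.75,0.22,-0.42],[85,0,0,0,0.75,0.22,-0.42],[85,0,0,0,0.75,0.22,-0.42],[85,0,0,0,0,0,0]],
])

```text
clock: 6.9
eef_pos: [597.0, 149.2, 417.0]
tool_rot: [179.8, -0.3, 104.2]
wrist_force: [0.2, -0.6, 0.8]
gripper_width: 85.1
grip_force: 0.0
```

```bash
python3 - <<'E'
from srch import *
t=sense(); print(t['clock'],t['q'].round(1),t['eef_pos'].round(0),t['tool_rot'].round(1))
P,T=fk(t['q'],v,sg); print(P,T.as_euler('xyz',degrees=True))
E
```

```text
6.9 [-57.4  38.8  62.  107.9 -40.8  58.7  36.5] [597. 149. 417.] [179.8  -0.3 104.2]
[598.62352118 118.79834378 441.34242197] [179.81820982  -0.25785576 104.14087385]
```

```bash
cat > fit.py <<'E'
from kin import *
D.append(([-57.4,38.8,62.,107.9,-40.8,58.7,36.5],[597.0,149.2,417.0],[179.8,-.3,104.2]))
sg=(-1,)*4; best=None
for v0 in ([300,0,350,0,0,350,0,120,0,0,90,0.],[300,0,450,0,0,400,80,100,0,0,90,0.],[300,0,570,0,0,460,0,90,0,0,90,0.]):
    v0=np.array(v0)
    W=np.array([.001,.05,.001,.01,.01,.001,.01,.001,.05,.05,.1,1])
    def f(v):
        r=[]
        for q,p,e in D:
            P,T=fk(q,v,sg); r+=list(P-p)
        return np.r_[r,(v-v0)*W]
    o=least_squares(f,v0); print(o.cost,o.x.round(1),o.fun[:15].round(1))
    if best is None or o.cost<best.cost: best=o
np.savez('kin.npz',v=best.x,sg=sg)
E
python3 fit.py
```

```text
9.51959605130462 [219.6 -24.8 646.2  13.8 -26.  443.5  -4.5 104.9 -30.1   4.9  90.   -1.6] [ 0.1  0.4 -0.  -0.4  1.4  1.7 -0.6 -1.2 -0.3  1.1  0.2 -1.8 -0.8 -0.3
  0.4]
9.847042520384678 [219.6 -24.8 646.3  13.8 -25.9 443.6  -4.4 105.  -30.1   4.9  90.   -1.6] [ 0.1  0.4 -0.  -0.4  1.4  1.7 -0.6 -1.2 -0.3  1.1  0.2 -1.8 -0.8 -0.3
  0.4]
9.474389120406576 [219.6 -24.8 646.2  13.8 -26.  443.5  -4.5 104.9 -30.1   4.9  90.   -1.6] [ 0.1  0.4 -0.  -0.4  1.4  1.7 -0.6 -1.2 -0.3  1.1  0.2 -1.8 -0.8 -0.3
  0.4]
```

```bash
sed -i 's/W=np.array(.*/W=np.array([.001,.02,.001,.01,.01,.001,.01,.001,50,50,.1,50])/' fit.py; python3 fit.py
cat > srch.py <<'E'
from kin import *
from h import tgt,sense
from scipy.spatial.transform import Slerp
import time
v,sg=load()
def rz(a): c,s=np.cos(a),np.sin(a); return np.array([[c,-s,0],[s,c,0],[0,0,1]])
def ry(a): c,s=np.cos(a),np.sin(a); return np.array([[c,0,s],[0,1,0],[-s,0,c]])
def fj(q):
    h,a1,L1,a3,a4,L2,a6,L3,ye,yw,t0,b0=v; r=np.radians(q)
    T=rz(np.radians(b0)-r[0]); p0=np.array([0,0,h]); ax=[-T[:,2]]; pt=[p0]; p=p0+T@[a1,0,0]
    ax.append(T[:,1]); pt.append(p); T=T@ry(r[1]); ax.append(-T[:,2]); pt.append(p); T=T@rz(-r[2]); p=p+T@[a3,ye,L1]
    ax.append(T[:,1]); pt.append(p); T=T@ry(r[3]); p=p+T@[a4,0,0]
    ax.append(-T[:,2]); pt.append(p); T=T@rz(-r[4]); p=p+T@[0,yw,L2]
    ax.append(T[:,1]); pt.append(p); T=T@ry(r[5]); p=p+T@[a6,0,L3]
    ax.append(-T[:,2]); pt.append(p); T=T@rz(-r[6]+np.radians(t0))
    ax=np.array(ax); J=np.vstack([np.radians(np.cross(ax,p-np.array(pt)).T)/5,ax.T]); return p,T,J
def follow(q,P1,T1,n,dbg=0):
    p0,T0,_=fj(q); T0=R.from_matrix(T0); rv=(T1*T0.inv()).as_rotvec(); m=99
    for i in range(1,n+1):
      Ti=R.from_rotvec(rv*i/n)*T0; Pi=p0+(P1-p0)*i/n; free=np.ones(7,bool); qq=q.copy()
      for _ in range(4):
        p,T,J=fj(qq); e=np.r_[(Pi-p)/5,(Ti*R.from_matrix(T).inv()).as_rotvec(degrees=True)]
        if np.abs(e).max()<.1: break
        Jf=J[:,free]; dq=np.zeros(7); dq[free]=Jf.T@np.linalg.solve(Jf@Jf.T+1e-4*np.eye(6),e)
        qn=qq+dq; bad=(qn<lo)|(qn>hi); free&=~bad; qq=np.clip(qn,lo,hi)
      if np.abs(qq-q).max()>14 or np.abs(e).max()>1.5: return None
      q=qq
      if dbg: print(i,q.round(0))
    return q
def rows(q,P1,T1):
    p0,T0,_=fj(q); return int(np.ceil(max(np.linalg.norm(P1-p0)/38,np.degrees((R.from_matrix(T0).inv()*T1).magnitude())/9.5,2)))
def wp(r,az,z,lean,ldir,yaw):
    P=np.array([r*np.cos(np.radians(az)),r*np.sin(np.radians(az)),z])
    T=R.from_euler('xyz',[180,0,yaw],degrees=True); k=np.radians(ldir)
    return P,R.from_rotvec(lean*np.array([np.cos(k),np.sin(k),0]),degrees=True)*T
E
cat > run.py <<'E'
from srch import *
s=np.load('s.npy')
q0=np.array(sense()['q']); print(fj(q0)[0]); rng=np.random.default_rng(0); t=time.time(); best=999; N=0; mx=-99
while time.time()-t<150:
    N+=1
    W=[[rng.uniform(480,850),rng.uniform(-40,100),rng.uniform(360,600),rng.uniform(0,60),rng.uniform(0,360),rng.uniform(-100,300)] for _ in range(rng.integers(1,4))]
    q=q0;n=0
    for w in W:
        P,T=wp(*w); k=rows(q,P,T); n+=k
        q=follow(q,P,T,k) if n<min(best,60) else None
        if q is None: break
    if q is None: continue
    mx=max(mx,q[4])
    for a in(8,40,80):
        P,T=tgt(s,[0,0,251],a); T=R.from_matrix(T); k=rows(q,P,T)
        if n+k>=best: continue
        qq=follow(q,P,T,k)
        if qq is None or qq[4]<50 or np.minimum(qq-lo,hi-qq).min()<7 : continue
        best=n+k; print(best,a,np.round(W,0).tolist(),q.round(0),qq.round(0),flush=True)
print(N,mx)
E
timeout 200 python3 run.py
```

```text
945.016767506834 [ 3.465e+02 -5.640e+01  6.700e+02  7.800e+00  8.000e-01  4.921e+02
 -3.800e+00  1.996e+02 -0.000e+00 -0.000e+00  9.000e+01 -2.000e-01] [-38.9  12.3   4.3  -1.7   3.8   3.2   1.5  -1.6   0.6  -0.1   1.3  -1.6
  -0.2  -5.3  -6.4]
945.3361297228332 [ 3.466e+02 -5.640e+01  6.700e+02  7.800e+00  8.000e-01  4.921e+02
 -3.800e+00  1.997e+02 -0.000e+00 -0.000e+00  9.000e+01 -2.000e-01] [-38.9  12.3   4.3  -1.7   3.8   3.2   1.5  -1.6   0.6  -0.1   1.3  -1.6
  -0.2  -5.3  -6.4]
944.963833141569 [ 3.465e+02 -5.640e+01  6.700e+02  7.800e+00  8.000e-01  4.921e+02
 -3.800e+00  1.996e+02 -0.000e+00 -0.000e+00  9.000e+01 -2.000e-01] [-38.9  12.3   4.3  -1.7   3.8   3.2   1.5  -1.6   0.6  -0.1   1.3  -1.6
  -0.2  -5.3  -6.4]
[596.98405288 143.92958702 410.38485713]
1840 105.8569283578726
```

```bash
sed -i 's/W=np.array(.*/W=np.array([.001,.5,.001,.01,.01,.001,.01,.001,.02,.02,.1,50])/' fit.py; python3 fit.py | tail -1
cat > run.py <<'E'
from srch import *
s=np.load('s.npy')
q0=np.array(sense()['q']); rng=np.random.default_rng(0); t=time.time(); best=90
nodes=[(q0,0,[])]; score=lambda nd:nd[0][4]-nd[0][2]-2*nd[1]
while time.time()-t<150:
    nd=nodes[int(len(nodes)*rng.random()**2)]; q,n,W=nd
    w=[rng.uniform(480,850),rng.uniform(-40,100),rng.uniform(380,600),rng.uniform(0,60),rng.uniform(0,360),rng.uniform(-100,300)]
    P,T=wp(*w); k=rows(q,P,T)
    if n+k>=best: continue
    qn=follow(q,P,T,k)
    if qn is None: continue
    nn=(qn,n+k,W+[w]); nodes.append(nn); nodes.sort(key=lambda x:-score(x)); nodes=nodes[:40]
    if not any(nn is x for x in nodes) or qn[4]<20: continue
    for a in(0,40,80):
        P,T=tgt(s,[0,0,251],a); T=R.from_matrix(T); k2=rows(qn,P,T)
        if n+k+k2>=best: continue
        qq=follow(qn,P,T,k2)
        if qq is None or qq[4]<50 or np.minimum(qq-lo,hi-qq).min()<6: continue
        best=n+k+k2; print(best,a,np.round(W+[w],0).tolist(),qn.round(0),qq.round(0),flush=True)
for x in nodes[:3]: print(score(x),x[1],x[0].round(0),np.round(x[2]).tolist())
E
timeout 200 python3 run.py
```

```text
6.3]
82 80 [[580.0, -34.0, 384.0, 49.0, 329.0, 143.0], [545.0, 81.0, 499.0, 18.0, 152.0, -89.0], [740.0, 92.0, 408.0, 52.0, 21.0, 52.0], [526.0, 87.0, 469.0, 49.0, 322.0, -9.0]] [-58.  15. -47. 123.  85.  45.  95.] [ -6.  24. -19. 134.  87.  19. -32.]
78 80 [[580.0, -34.0, 384.0, 49.0, 329.0, 143.0], [545.0, 81.0, 499.0, 18.0, 152.0, -89.0], [728.0, 51.0, 515.0, 23.0, 359.0, 292.0], [520.0, 39.0, 401.0, 8.0, 288.0, -2.0], [495.0, 48.0, 501.0, 23.0, 264.0, 275.0]] [ -9.  12. -54. 119.  41.  52.  98.] [ -6.  24. -18. 134.  87.  19. -32.]
71 80 [[757.0, -17.0, 532.0, 21.0, 329.0, 201.0], [808.0, 2.0, 391.0, 54.0, 208.0, -82.0], [724.0, -26.0, 549.0, 2.0, 222.0, 248.0], [521.0, -24.0, 454.0, 59.0, 50.0, -83.0], [705.0, -32.0, 508.0, 8.0, 175.0, -86.0], [792.0, -18.0, 592.0, 48.0, 248.0, 238.0]] [ 47.  36. -59.  80.  66.  44. 119.] [ 17.  29. -50. 134.  87.  34. -31.]
86.01249629467668 69 [ 56.  25. -73. 125. 151.   8. 102.] [[757.0, -17.0, 532.0, 21.0, 329.0, 201.0], [808.0, 2.0, 391.0, 54.0, 208.0, -82.0], [724.0, -26.0, 549.0, 2.0, 222.0, 248.0], [521.0, -24.0, 454.0, 59.0, 50.0, -83.0
[... 261 characters left out ...]
29.0, 201.0], [808.0, 2.0, 391.0, 54.0, 208.0, -82.0], [724.0, -26.0, 549.0, 2.0, 222.0, 248.0], [521.0, -24.0, 454.0, 59.0, 50.0, -83.0], [705.0, -32.0, 508.0, 8.0, 175.0, -86.0], [567.0, -34.0, 509.0, 48.0, 236.0, 296.0], [607.0, -17.0, 394.0, 55.0, 274.0, 2.0], [532.0, 4.0, 385.0, 55.0, 297.0, 68.0]]
82.23099039131546 70 [ 47.  20. -73. 127. 150.  14. 159.] [[757.0, -17.0, 532.0, 21.0, 329.0, 201.0], [808.0, 2.0, 391.0, 54.0, 208.0, -82.0], [724.0, -26.0, 549.0, 2.0, 222.0, 248.0], [521.0, -24.0, 454.0, 59.0, 50.0, -83.0], [705.0, -32.0, 508.0, 8.0, 175.0, -86.0], [567.0, -34.0, 509.0, 48.0, 236.0, 296.0], [506.0, -30.0, 392.0, 47.0, 229.0, -19.0], [514.0, 10.0, 472.0, 59.0, 298.0, 49.0]]
```

```bash
cat > run2.py <<'E'
from srch import *
import kin
s=np.load('s.npy'); q0=np.array(sense()['q']); rng=np.random.default_rng(1)
hi2=hi.copy(); hi2[4]=0; kin.hi=hi2
for nm,P,aa in(('grasp',[0,0,191],(0,55,90)),('hover',[0,0,241],(0,90)),('tab',[65,-131,195],(0,90))):
  for a in aa:
    L=[]
    for i in range(25):
        q,e=ik(*tgt(s,P,a),rng.uniform(lo,hi2),w=1e-3); L.append((round(e,2),round(np.minimum(q-lo,hi-q).min(),1),q.round(0)))
    G=[l for l in L if l[0]<.3]; G.sort(key=lambda t:-t[1]); print(nm,a,len(G),G[:3],min(l[0] for l in L))
for a in(-40,0,40,80):
    P,T=tgt(s,[0,0,241],a); T=R.from_matrix(T); q=follow(q0,P,T,rows(q0,P,T)); print(a,None if q is None else q.round(0))
E
python3 run2.py
```

```text
grasp 0 0 [] 4.22
grasp 55 0 [] 3.8
grasp 90 0 [] 4.22
hover 0 0 [] 1.54
hover 90 0 [] 1.54
tab 0 0 [] 1.86
tab 90 0 [] 1.86
-40 None
0 None
40 None
80 None
```

```bash
cat > run3.py <<'E'
from srch import *
s=np.load('s.npy'); q0=np.array(sense()['q'])
G={a:tgt(s,[0,0,251],a) for a in(0,30,56,90)}
res=[]
for r in(520,560,600,650,700):
  for az in(-20,0,14,30):
    for z in(400,470):
     for lean,ld in((0,0),(20,0),(20,90),(20,180),(20,270)):
      P,T=wp(r,az,z,lean,ld,104); n=rows(q0,P,T); q=follow(q0,P,T,n)
      if q is None: continue
      up=R.from_euler('z',9.5,degrees=True)
      for k in range(45):
        T=up*T if lean==0 else T*R.from_euler('z',-9.5,degrees=True); q2=follow(q,P,T,1)
        if q2 is None: break
        q=q2
        if q[4]>20 and k%2==0:
          for a in G:
            Pg,Tg=G[a]; Tg=R.from_matrix(Tg); m=rows(q,Pg,Tg); qq=follow(q,Pg,Tg,m)
            if qq is not None and qq[4]>50 and qq[6]<125 and np.minimum(qq-lo,hi-qq).min()>6: res.append((n+k+1+m,r,az,z,lean,ld,k+1,a,q.round(0),qq.round(0)))
      if (r,az) in((600,14),(650,14)) and z==400 and lean==0: print(r,az,k,q.round(0))
res.sort(key=lambda t:t[0]); print(len(res)); [print(x) for x in res[:6]]
E
timeout 200 python3 run3.py
```

```text
600 14 19 [-19.  24.   1. 111.  -0.  45. 177.]
650 14 19 [-18.  28.   0. 104.  -0.  48. 177.]
0
```

```bash
cat > run4.py <<'E'
from srch import *
s=np.load('s.npy'); rng=np.random.default_rng(0)
qr=np.array(sense()['q'])
P,T=fj(qr)[0],R.from_matrix(fj(qr)[1]); up=R.from_euler('z',9.5,degrees=True); q0=qr
for k in range(30):
    T=up*T; q2=follow(q0,P,T,1)
    if q2 is None: break
    q0=q2
    if k>11: print(k+1,q0.round(0))
t=time.time(); best=60
nodes=[(q0,k,[])]; score=lambda nd:nd[0][4]-nd[0][2]-2*nd[1]
while time.time()-t<100:
    nd=nodes[int(len(nodes)*rng.random()**2)]; q,n,W=nd
    w=[rng.uniform(480,800),rng.uniform(-40,80),rng.uniform(380,560),rng.uniform(0,60),rng.uniform(0,360),rng.uniform(-180,180)]
    P,T=wp(*w); kk=rows(q,P,T)
    if n+kk>=best: continue
    qn=follow(q,P,T,kk)
    if qn is None: continue
    nn=(qn,n+kk,W+[w]); nodes.append(nn); nodes.sort(key=lambda x:-score(x)); nodes=nodes[:40]
    if qn[4]<20: continue
    for a in(0,40,80,120,160,200,240,280,320):
        P,T=tgt(s,[0,0,251],a); T=R.from_matrix(T); k2=rows(qn,P,T)
        if n+kk+k2>=best: continue
        qq=follow(qn,P,T,k2)
        if qq is None or qq[4]<50 or qq[6]>122 or np.minimum(qq-lo,hi-qq).min()<5: continue
        best=n+kk+k2; print(best,a,np.round(W+[w],0).tolist(),qn.round(0),qq.round(0),flush=True)
E
timeout 200 python3 run4.py
```

```text
13 [-38.  26.  28. 108. -16.  50. 135.]
14 [-36.  26.  25. 108. -14.  50. 143.]
15 [-35.  26.  23. 108. -13.  49. 151.]
16 [-33.  25.  20. 108. -11.  49. 159.]
17 [-31.  25.  18. 108.  -9.  49. 167.]
18 [-29.  25.  15. 108.  -8.  49. 175.]
56 200 [[590.0, 12.0, 554.0, 34.0, 93.0, -93.0], [714.0, 28.0, 542.0, 27.0, 146.0, -70.0], [615.0, 5.0, 401.0, 26.0, 225.0, -44.0], [792.0, 29.0, 404.0, 0.0, 147.0, -24.0]] [  3.  54. -73.  81.  52.  82. 177.] [ 24.  33. -61. 134.  87.  42.  90.]
52 200 [[590.0, 12.0, 554.0, 34.0, 93.0, -93.0], [714.0, 28.0, 542.0, 27.0, 146.0, -70.0], [615.0, 5.0, 401.0, 26.0, 225.0, -44.0], [576.0, -14.0, 441.0, 48.0, 215.0, -67.0]] [  3.  18.   3. 118.  77.  34. 145.] [-15.  23.  -7. 134.  88.  14.  87.]
```

arm_command([
  [[85,0,0,0,0,0,-0.95],[85,0,0,0,0,0,-0.95],[85,0,0,0,0,0,-0.95],[85,0,0,0,0,0,-0.95],[85,0,0,0,0,0,-0.95],[85,0,0,0,0,0,-0.95],[85,0,0,0,0,0,-0.95],[85,0,0,0,0,0,-0.95],[85,0,0,0,0,0,-0.95],[85,0,0,0,0,0,-0.95]],
])

```text
clock: 8.15
eef_pos: [595.9, 149.7, 416.9]
tool_rot: [179.7, 0.2, -160.5]
wrist_force: [0.3, -0.0, -0.3]
gripper_width: 85.1
grip_force: 0.0
```

arm_command([
  [[85,0,0,0,0,0,-0.95],[85,0,0,0,0,0,-0.95],[85,0,0,0,0,0,-0.95],[85,0,0,0,0,0,-0.95],[85,0,0,0,0,0,-0.95],[85,0,0,0,0,0,-0.95],[85,0,0,0,0,0,-0.95],[85,0,0,0,0,0,-0.95]],
])

```text
clock: 9.15
eef_pos: [595.9, 149.6, 416.8]
tool_rot: [-179.8, 0.3, -84.5]
wrist_force: [-0.7, -0.2, 0.2]
gripper_width: 84.9
grip_force: 0.0
```

```bash
sed -i "s/^    if k>11.*//; s/for k in range(30)/for k in range(0)/; s/^t=time/k=0; print(sense()['clock'],q0.round(0),P,T.as_euler('xyz',degrees=True)); t=time/; s/<100:/<60:/" run4.py; python3 run4.py
```

```text
9.15 [-29.  26.  15. 107.  -9.  48. 176.] [601.67802845 152.81935236 417.02153586] [-179.84608315    0.32630692  -84.5488811 ]
22 160 [[634.0, -24.0, 435.0, 22.0, 250.0, -66.0]] [ 66.  34. -67. 109.  55.  45. 177.] [ 18.  29. -51. 134.  87.  35.  49.]
```

```bash
cat > leg.py <<'E'
from srch import *
from h import cur
def leg(P,T,n=None):
    p,C=cur(); C0=R.from_matrix(C); q=np.array(sense()['q']); n=n or rows(q,P,T); rv=(T*C0.inv()).as_rotvec()
    w=(C0.inv()*T).as_rotvec(degrees=True)/10/n
    print('q now',q.round(1),'n',n,'turn per row',w.round(2))
    for i in range(n): print('   shift',((R.from_rotvec(rv*i/n)*C0).inv().apply(P-p)/40/n).round(2))
    return n
E
python3 - <<'E'
from leg import *
P,T=wp(634,-24,435,22,250,-66); q=np.array(sense()['q']); P=P+0
n=leg(P,T); q=follow(q,P,T,n,1)
s=np.load('s.npy')
for a in(120,140,160): 
    Pg,Tg=tgt(s,[0,0,251],a); Tg=R.from_matrix(Tg); m=rows(q,Pg,Tg); x=follow(q,Pg,Tg,m); print(a,m,None if x is None else x.round(0))
E
```

```text
q now [-28.9  25.6  14.8 106.9  -8.9  48.4 175.8] n 11 turn per row [ 0.16  0.12 -0.17]
   shift [ 0.92  0.13 -0.05]
   shift [ 0.91  0.15 -0.03]
   shift [ 0.91  0.18 -0.02]
   shift [ 0.91  0.2  -0.01]
   shift [0.9  0.23 0.01]
   shift [0.89 0.26 0.02]
   shift [0.88 0.28 0.03]
   shift [0.87 0.31 0.04]
   shift [0.86 0.34 0.05]
   shift [0.85 0.36 0.05]
   shift [0.84 0.39 0.06]
1 [-23.  24.  10. 108.  -4.  46. 177.]
2 [-15.  23.   4. 110.   1.  44. 177.]
3 [ -6.  22.  -3. 111.   7.  42. 177.]
4 [  3.  21. -11. 112.  12.  41. 177.]
5 [ 13.  21. -19. 112.  18.  40. 177.]
6 [ 23.  22. -27. 112.  24.  39. 177.]
7 [ 32.  23. -35. 112.  29.  39. 177.]
8 [ 41.  25. -43. 112.  35.  39. 177.]
9 [ 50.  27. -51. 111.  41.  40. 177.]
10 [ 58.  30. -59. 110.  48.  42. 177.]
11 [ 65.  34. -67. 108.  54.  45. 177.]
120 11 None
140 11 None
160 11 [ 17.  29. -50. 134.  87.  35.  49.]
```

arm_command([
  [[85,0.92,0.13,-0.05,0.16,0.12,-0.17],[85,0.91,0.15,-0.03,0.16,0.12,-0.17],[85,0.91,0.18,-0.02,0.16,0.12,-0.17],[85,0.91,0.2,-0.01,0.16,0.12,-0.17],[85,0.9,0.23,0.01,0.16,0.12,-0.17],[85,0.89,0.26,0.02,0.16,0.12,-0.17],[85,0.88,0.28,0.03,0.16,0.12,-0.17],[85,0.87,0.31,0.04,0.16,0.12,-0.17],[85,0.86,0.34,0.05,0.16,0.12,-0.17]],
])

```text
clock: 10.28
eef_pos: [581.0, -184.2, 432.7]
tool_rot: [-166.7, -12.2, -70.8]
wrist_force: [0.2, 1.0, -0.6]
gripper_width: 85.0
grip_force: 0.0
```

```bash
python3 - <<'E'
from leg import *
s=np.load('s.npy'); q=np.array(sense()['q']); print(q.round(1))
for a in(130,145,160,175,190): 
    Pg,Tg=tgt(s,[0,0,251],a); Tg=R.from_matrix(Tg); m=rows(q,Pg,Tg); x=follow(q,Pg,Tg,m); print(a,m,None if x is None else x.round(0))
P,T=tgt(s,[0,0,251],160); leg(P,R.from_matrix(T))
E
```

```text
[ 47.5  27.7 -47.9 110.1  41.7  39.7 176.6]
130 10 None
145 10 None
160 10 None
175 10 None
190 10 [  1.  24. -28. 134.  87.  23.  78.]
q now [ 47.5  27.7 -47.9 110.1  41.7  39.7 176.6] n 10 turn per row [ 0.08 -0.04  0.48]
   shift [-0.86  0.04  0.13]
   shift [-0.85  0.12  0.14]
   shift [-0.84  0.19  0.14]
   shift [-0.82  0.26  0.15]
   shift [-0.79  0.33  0.15]
   shift [-0.76  0.4   0.15]
   shift [-0.72  0.46  0.15]
   shift [-0.68  0.53  0.15]
   shift [-0.63  0.58  0.14]
   shift [-0.58  0.64  0.14]
```

```bash
python3 - <<'E'
from leg import *
s=np.load('s.npy'); q=np.array(sense()['q'])
P,T=tgt(s,[0,0,251],190); T=R.from_matrix(T); leg(P,T); follow(q,P,T,10,1)
P,T=tgt(s,[0,0,191],190); T=R.from_matrix(T)
E
```

```text
q now [ 47.5  27.7 -47.9 110.1  41.7  39.7 176.6] n 10 turn per row [ 0.09 -0.02  0.19]
   shift [-0.86  0.04  0.13]
   shift [-0.86  0.07  0.14]
   shift [-0.85  0.1   0.14]
   shift [-0.85  0.13  0.14]
   shift [-0.84  0.16  0.14]
   shift [-0.84  0.19  0.14]
   shift [-0.83  0.22  0.14]
   shift [-0.82  0.25  0.14]
   shift [-0.81  0.28  0.14]
   shift [-0.8   0.31  0.14]
1 [ 45.  26. -47. 114.  43.  37. 170.]
2 [ 42.  25. -45. 117.  45.  33. 164.]
3 [ 38.  24. -43. 120.  47.  30. 156.]
4 [ 33.  24. -41. 123.  51.  28. 148.]
5 [ 28.  23. -38. 125.  55.  25. 139.]
6 [ 22.  23. -35. 128.  60.  23. 128.]
7 [ 16.  23. -32. 130.  66.  21. 116.]
8 [ 10.  23. -29. 131.  73.  21. 104.]
9 [  5.  23. -28. 133.  81.  21.  91.]
10 [  1.  24. -28. 134.  87.  23.  78.]
```

arm_command([
  [[85,-0.86,0.04,0.13,0.09,-0.02,0.19],[85,-0.86,0.07,0.14,0.09,-0.02,0.19],[85,-0.85,0.1,0.14,0.09,-0.02,0.19],[85,-0.85,0.13,0.14,0.09,-0.02,0.19],[85,-0.84,0.16,0.14,0.09,-0.02,0.19],[85,-0.84,0.19,0.14,0.09,-0.02,0.19],[85,-0.83,0.22,0.14,0.09,-0.02,0.19],[85,-0.82,0.25,0.14,0.09,-0.02,0.19],[85,-0.81,0.28,0.14,0.09,-0.02,0.19],[85,-0.8,0.31,0.14,0.09,-0.02,0.19]],
])

```text
clock: 11.52
eef_pos: [471.2, 122.3, 304.9]
tool_rot: [-155.3, -4.0, -88.3]
wrist_force: [-0.0, 0.4, -0.9]
gripper_width: 85.0
grip_force: 0.0
```

```bash
python3 - <<'E'
from leg import *
from h import *
s=np.load('s.npy'); print(sense()['q'].round(1)); rel(*tgt(s,[0,0,251],190)); rel(*tgt(s,[0,0,191],190))
p=read_camera('wrist'); save(p,'w2')
C=[[94,95,0],[-94,95,0],[0,0,44],[83,0,11],[40,-131,49]]; print(proj(p,f2w(s,C)).round())
E
```

```text
[ -3.7  26.5 -25.2 133.   89.7  23.6  73.2]
shift now-axes(u) [ 0.049  0.014 -0.019] rot(u) [ 0.003 -0.001 -0.058] shift tgt-axes [ 0.048  0.014 -0.019]
shift now-axes(u) [0.048 0.013 1.481] rot(u) [ 0.003 -0.001 -0.058] shift tgt-axes [0.048 0.014 1.481]
[[124. 288.]
 [346. 319.]
 [256. 219.]
 [139. 183.]
 [218. -46.]]
```

View pics/w2.png

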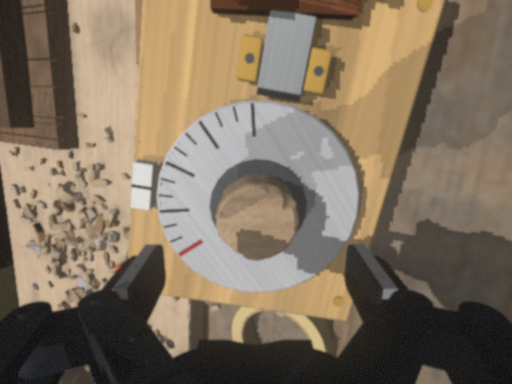

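arm_command([
  [[85,0.05,0.01,0.37,0,0,0],[85,0,0,0.37,0,0,0],[85,0,0,0.37,0,0,0],[85,0,0,0.37,0,0,0],[85,0,0,0,0,0,0]],
], grip_force=40)

```text
clock: 12.2
eef_pos: [496.5, 115.7, 250.8]
tool_rot: [-155.5, -4.1, -88.3]
wrist_force: [-0.0, 0.4, 0.6]
gripper_width: 84.7
grip_force: 0.0
```

```bash
python3 - <<'E'
from h import *
s=np.load('s.npy'); print(sense()['q'].round(1)); rel(*tgt(s,[0,0,191],190))
p=read_camera('wrist')
import pickle; 
E
cat > rd.py <<'E'
from h import *
def angs(img,p,s,pts):
    for nm,u in pts:
        q=onplane(p,u,s,12); print(nm,q.round(1),np.degrees(np.arctan2(q[1],q[0])).round(1))
E
```

```text
[ -1.7  34.2 -26.  131.7 103.8  26.4  61.8]
shift now-axes(u) [-0.041  0.015 -0.02 ] rot(u) [ 0.018 -0.009 -0.053] shift tgt-axes [-0.041  0.015 -0.019]
```

Close, then turn part way (about 37°).

arm_command([
  [[0,-0.04,0.01,0,0,0,0],[0,0,0,0,0,0,0],[0,0,0,0,0,0,0],[0,0,0,0,0,0,0],[0,0,0,0,0,0,0]],
], grip_force=40)

```text
clock: 12.88
eef_pos: [494.7, 118.1, 251.7]
tool_rot: [-155.4, -4.1, -88.2]
wrist_force: [-5.8, 0.1, 5.0]
gripper_width: 53.2
grip_force: 41.0
```

arm_command([
  [[0,0,0,0,0,0,-0.6],[0,0,0,0,0,0,-0.8],[0,0,0,0,0,0,-0.8],[0,0,0,0,0,0,-0.8],[0,0,0,0,0,0,-0.7],[0,0,0,0,0,0,-0.5],[0,0,0,0,0,0,0]],
])

```text
clock: 13.75
eef_pos: [494.8, 118.6, 251.8]
tool_rot: [-163.9, -19.3, -48.0]
wrist_force: [-7.8, 2.0, 6.6]
gripper_width: 52.8
grip_force: 41.2
```

```bash
python3 - <<'E'
from h import *
s=np.load('s.npy'); t=sense(); print(t['clock'],t['q'].round(1),t['wrist_force'].round(1),t['wrist_torque'].round(2),t['gripper_width'],t['grip_force']); rel(*tgt(s,[0,0,191],237))
p=read_camera('wrist'); save(p,'w3'); np.savez('w3.npz',**{k:np.array(p[k]) for k in('fx','fy','cx','cy','extrinsics')})
E
```

```text
13.75 [ -8.7  32.8 -17.2 132.1 107.3  21.7  99.1] [-7.8  2.   6.6] [-0.06  1.31 -0.01] 52.813188178088595 41.20230317115784
shift now-axes(u) [0.029 0.013 0.024] rot(u) [ 0.004  0.008 -0.538] shift tgt-axes [0.027 0.016 0.024]
```

View pics/w3.png

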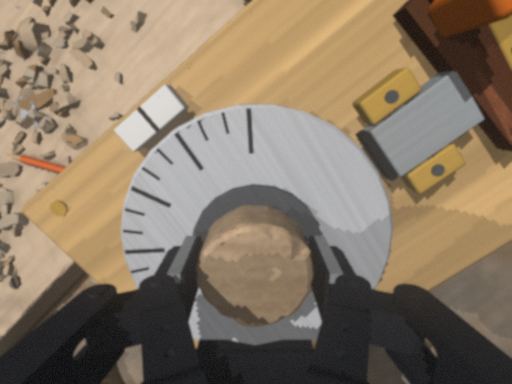

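```bash
cat > an.py <<'E'
from h import *
s=np.load('s.npy'); z=np.load('w3.npz'); p={k:z[k] for k in z.files}
def a(u,h):
    q=onplane(p,u,s,h); return q.round(1),np.degrees(np.arctan2(q[1],q[0])).round(1)
for nm,u,h in(('120',(250,130),12),('90',(191,152),12),('60',(151,197),12),('30',(147,250),12),('110',(226,123),12),('100',(203,130),12),('80',(167,158),12),('70',(145,175),12),('idx',(149,118),11)): print(nm,*a(u,h))
E
python3 an.py
```

```text
120 [ 46.9 -33. ] -35.1
90 [56.5 -3.7] -3.8
60 [51.9 27.7] 28.1
30 [31.5 50.3] 57.9
110 [ 56.6 -26.1] -24.7
100 [ 60.9 -15.3] -14.1
80 [61.6  7.5] 6.9
70 [62.1 22. ] 19.5
idx [81.1  1.3] 0.9
```

arm_command([
  [[0,0.01,0,0.01,0,0,-0.25],[0,0.01,0,0.01,0,0,-0.25],[0,0,0,0,0,0,0],[0,0,0,0,0,0,0]],
])

```text
clock: 14.3
eef_pos: [494.9, 118.4, 251.7]
tool_rot: [-165.6, -20.5, -42.8]
wrist_force: [-10.3, 1.9, 11.9]
gripper_width: 52.7
grip_force: 42.1
```

```bash
python3 - <<'E'
from h import *
s=np.load('s.npy'); t=sense(); print(t['clock'],t['tool_rot']); rel(*tgt(s,[0,0,191],237))
p=read_camera('wrist'); save(p,'w4'); np.savez('w3.npz',**{k:np.array(p[k]) for k in('fx','fy','cx','cy','extrinsics')})
a=cv2.imread('pics/w4.png')[90:240,80:280]; cv2.imwrite('pics/w4c.png',cv2.resize(a,(800,600),interpolation=2))
E
```

```text
14.3 [-165.61597643  -20.52374269  -42.8284364 ]
shift now-axes(u) [0.024 0.013 0.023] rot(u) [-0.001  0.015 -0.037] shift tgt-axes [0.023 0.014 0.023]
```

View pics/w4c.png

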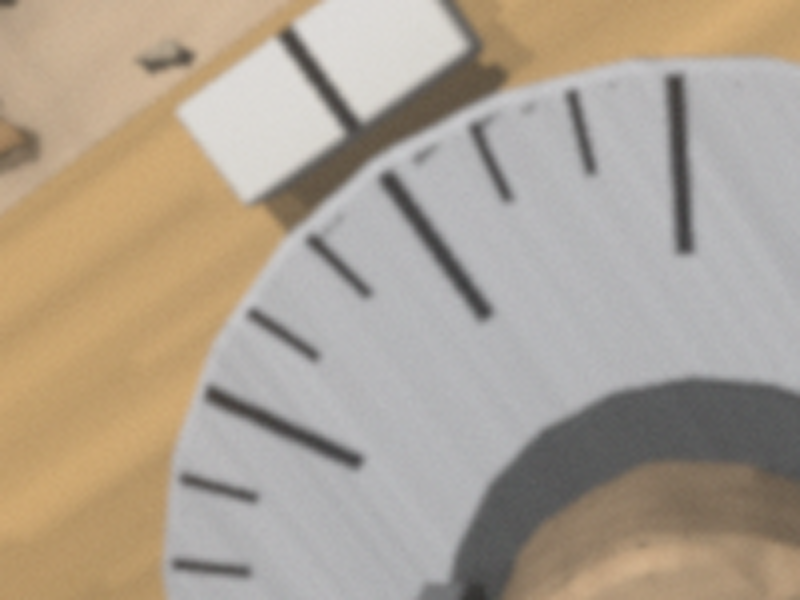

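arm_command([
  [[70,0,0,0,0,0,0],[70,0,0,0,0,0,0],[70,0,0,0,0,0,0],[70,0,0,-0.4,0,0,0],[70,0,0,-0.5,0,0,0],[70,0,0,-0.6,0,0,0],[0,0,0,0,0,0,0]],
])

```text
clock: 15.22
eef_pos: [472.3, 120.6, 306.6]
tool_rot: [-165.5, -20.8, -43.0]
wrist_force: [-0.3, 0.1, 0.2]
gripper_width: 53.5
grip_force: 0.0
```

```bash
python3 - <<'E'
from leg import *
from h import *
s=np.load('s.npy'); t=sense(); q=t['q']; print(t['clock'],q.round(1),t['eef_pos'])
p=read_camera('wrist'); save(p,'w5')
print('idx/ring proj',proj(p,f2w(s,[[83,0,11],[0,0,44],[40,-131,49],[60,0,12]])).round())
for h in spot_in('thumb_tab',p)[:2]: print('tab',np.round(h['at'],1),round(h['confidence'],2),onplane(p,h['at'],s,47).round(1))
for a in(180,200,220,235,270,300):
    Pg,Tg=tgt(s,[70,-131,240],a); Tg=R.from_matrix(Tg); m=rows(q,Pg,Tg); x=follow(q,Pg,Tg,m)
    P2,T2=tgt(s,[65,-131,195],a); y=None if x is None else follow(x,P2,R.from_matrix(T2),3)
    P2,T2=tgt(s,[5,-131,195],a); y2=None if y is None else follow(y,P2,R.from_matrix(T2),6)
    print(a,m,*[None if k is None else k.round(0) for k in(x,y,y2)])
E
```

```text
15.225 [-15.5  24.9  -9.7 133.4  91.   16.5 118.3] [472.26176252 120.58669693 306.57173788]
idx/ring proj [[189. 108.]
 [258. 225.]
 [432.  36.]
 [209. 138.]]
tab [425.7  75.4] 0.59 [  24.  -121.7]
180 6 [  3.  23.  -8. 129.  67.   8. 105.] None None
200 5 [  3.  23.  -8. 129.  67.   8. 125.] None None
220 5 [  3.  23.  -8. 129.  67.   8. 145.] None None
235 5 [  3.  23.  -8. 129.  67.   8. 160.] None None
270 5 None None None
300 7 None None None
```

View pics/w5.png

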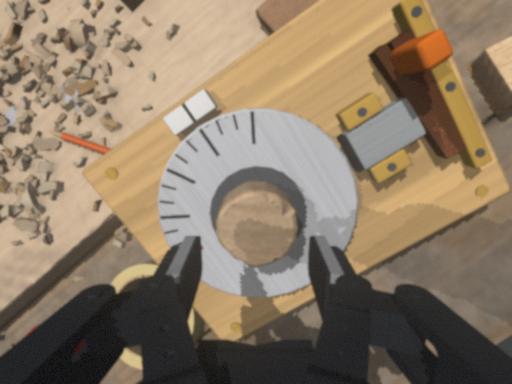

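```bash
cat > push.py <<'E'
from leg import *
from h import *
s=np.load('s.npy'); M,o=face(s)
def pose(tip,a,t): # tool leaning t deg (25 = face normal), fingertip at face point tip
    _,T=tgt(s,[0,0,0],a); T=R.from_rotvec(M[:,1]*(25-t),degrees=True)*R.from_matrix(T)
    return f2w(s,[tip])[0]-T.apply([0,0,173]),T
E
python3 - <<'E'
from push import *
q=np.array(sense()['q']); p=read_camera('wrist')
print('tab',[onplane(p,u,s,49).round(1) for u in((437,46),(445,32),(450,52),(424,40),(425,60))])
for t in(0,8,15):
  P,T=pose([78,-131,90],180,t); print(t,'tool z',(M.T@T.apply([0,0,1])).round(2))
  m=rows(q,P,T); x=follow(q,P,T,m); y=z=None
  if x is not None: y=follow(x,*pose([78,-131,28],180,t),3)
  if y is not None: z=follow(y,*pose([20,-131,28],180,t),6)
  print(m,*[None if k is None else k.round(0) for k in(x,y,z)])
E
```

```text
tab [array([  33.9, -131.2]), array([  37.6, -137.2]), array([  27.6, -135.6]), array([  40. , -126.8]), array([  31.1, -123.3])]
0 tool z [-0.42  0.   -0.91]
7 None None None
8 tool z [-0.29  0.   -0.96]
7 None None None
15 tool z [-0.17  0.   -0.98]
7 [ 15.  23. -22. 123.  29.  24. 143.] [ 10.  29. -16. 122.  34.  18. 139.] [  4.  28.  -8. 129.  39.  10. 132.]
```

```bash
python3 - <<'E'
from push import *
q=np.array(sense()['q'])
for t in(0,6,12):
 for a in(170,180,200):
  P,T=pose([78,-131,90],a,t); m=rows(q,P,T)
  for k in(1,2): 
   x=follow(q,P,T,m*k); y=z=None
   if x is not None: y=follow(x,*pose([72,-131,28],a,t),4)
   if y is not None: z=follow(y,*pose([20,-131,28],a,t),8)
   print(t,a,m*k,*[None if i is None else i.round(0) for i in(x,y,z)])
E
```

```text
0 170 8 None None None
0 170 16 [ 15.  27. -22. 113.  14.  43. 147.] [ 13.  32. -20. 113.  18.  38. 145.] [ 12.  31. -19. 120.  19.  31. 142.]
0 180 7 None None None
0 180 14 [ 17.  27. -24. 113.  16.  43. 156.] [ 15.  32. -22. 113.  19.  38. 153.] [ 14.  31. -21. 120.  21.  32. 151.]
0 200 6 None None None
0 200 12 [ 20.  27. -29. 113.  19.  44. 173.] [ 17.  33. -26. 113.  22.  39. 170.] [ 16.  32. -25. 120.  24.  33. 167.]
6 170 8 None None None
6 170 16 [ 15.  25. -23. 117.  19.  35. 143.] [ 13.  31. -20. 117.  22.  30. 140.] [ 11.  30. -17. 124.  25.  23. 137.]
6 180 7 None None None
6 180 14 [ 17.  25. -25. 117.  20.  36. 152.] [ 14.  31. -21. 117.  24.  30. 149.] [ 12.  30. -19. 124.  26.  24. 145.]
6 200 6 None None None
6 200 12 [ 20.  26. -29. 117.  23.  36. 169.] [ 17.  31. -25. 117.  27.  31. 166.] [ 15.  30. -22. 124.  30.  25. 162.]
12 170 8 [ 14.  23. -21. 121.  23.  27. 139.] [ 10.  29. -16. 121.  28.  21. 134.] [  6.  28. -12. 128.  32.  15. 130.]
12 170 16 [ 15.  23. -22. 121.  24.  28. 138.] [ 11.  29. -17. 121.  29.  22. 133.] [  7.  28. -12. 128.  33.  15. 129.]
12 180 7 [ 15.  23. -23. 121.  25.  28. 147.] [ 11.  29. -18. 121.  30.  22. 143.] [  7.  28. -13. 128.  33.  15. 138.]
12 180 14 [ 16.  24. -24. 121.  26.  28. 147.] [ 12.  29. -19. 121.  31.  22. 142.] [  8.  28. -14. 128.  35.  15. 137.]
12 200 6 None None None
12 200 12 [ 19.  24. -27. 121.  28.  29. 164.] [ 14.  30. -22. 121.  34.  23. 159.] [ 10.  29. -17. 128.  39.  16. 153.]
```

```bash
python3 - <<'E'
from push import *
P,T=pose([78,-131,90],180,6); leg(P,T,14)
p,C=cur(); q=np.array(sense()['q']); C0=R.from_matrix(C); rv=(T*C0.inv()).as_rotvec()
for i in(0,4,8,11,14): print('tip',(M.T@(p+(P-p)*i/14+(R.from_rotvec(rv*i/14)*C0).apply([0,0,173])-o)).round())
E
```

```text
q now [-15.4  25.1  -9.7 133.4  91.1  16.6 118.3] n 14 turn per row [-0.12 -0.07  0.4 ]
   shift [ 0.33  0.06 -0.01]
   shift [ 0.33  0.04 -0.01]
   shift [ 0.33  0.02 -0.01]
   shift [ 0.33 -0.   -0.02]
   shift [ 0.33 -0.03 -0.02]
   shift [ 0.33 -0.05 -0.03]
   shift [ 0.32 -0.07 -0.03]
   shift [ 0.32 -0.09 -0.04]
   shift [ 0.31 -0.11 -0.04]
   shift [ 0.3  -0.13 -0.05]
   shift [ 0.29 -0.15 -0.05]
   shift [ 0.28 -0.17 -0.06]
   shift [ 0.26 -0.19 -0.07]
   shift [ 0.25 -0.21 -0.08]
tip [ 2. -0. 77.]
tip [ 24. -44.  79.]
tip [ 45. -82.  82.]
tip [  61. -108.   86.]
tip [  78. -131.   90.]
```

arm_command([
  [[0,0.33,0.06,-0.01,-0.12,-0.07,0.4],[0,0.33,0.04,-0.01,-0.12,-0.07,0.4],[0,0.33,0.02,-0.01,-0.12,-0.07,0.4],[0,0.33,0,-0.02,-0.12,-0.07,0.4],[0,0.33,-0.03,-0.02,-0.12,-0.07,0.4],[0,0.33,-0.05,-0.03,-0.12,-0.07,0.4],[0,0.32,-0.07,-0.03,-0.12,-0.07,0.4],[0,0.32,-0.09,-0.04,-0.12,-0.07,0.4],[0,0.31,-0.11,-0.04,-0.12,-0.07,0.4],[0,0.3,-0.13,-0.05,-0.12,-0.07,0.4]],
])

```text
clock: 16.62
eef_pos: [545.0, 16.4, 347.1]
tool_rot: [-169.5, -4.6, -81.5]
wrist_force: [0.2, -0.4, 0.4]
gripper_width: 0.2
grip_force: 0.0
```

arm_command([
  [[0,0.29,-0.15,-0.05,-0.12,-0.07,0.4],[0,0.28,-0.17,-0.06,-0.12,-0.07,0.4],[0,0.26,-0.19,-0.07,-0.12,-0.07,0.4],[0,0.25,-0.21,-0.08,-0.12,-0.07,0.4],[0,0,0,0,0,0,0]],
])

```text
clock: 17.25
eef_pos: [574.4, -25.5, 364.1]
tool_rot: [-173.7, 0.5, -96.9]
wrist_force: [0.3, -0.0, 0.5]
gripper_width: 0.2
grip_force: 0.0
```

```bash
python3 - <<'E'
from push import *
t=sense(); q=t['q']; print(t['clock'],q.round(1),t['gripper_width'])
p,C=cur(); print('tip',(M.T@(p+C@[0,0,173]-o)).round(1))
rel(*[x if i==0 else x.as_matrix() for i,x in enumerate(pose([78,-131,90],180,6))])
P,T=pose([72,-131,28],180,6); rel(P,T.as_matrix()); y=follow(q,P,T,4); print(y)
if y is not None: print(follow(y,*pose([20,-131,28],180,6),8))
im=read_camera('scene'); save(im,'s2'); a=cv2.imread('pics/s2.png')[110:260,200:360]; cv2.imwrite('pics/s2c.png',cv2.resize(a,(640,600),interpolation=2))
E
```

```text
17.25 [ 16.5  26.9 -25.  114.9  20.7  35.7 151.3] 0.18537564009026636
tip [  78.8 -131.    89.2]
shift now-axes(u) [-0.036 -0.001 -0.012] rot(u) [-0.034  0.049 -0.005] shift tgt-axes [-0.036 -0.001 -0.012]
shift now-axes(u) [-0.024 -0.355  1.505] rot(u) [-0.034  0.049 -0.005] shift tgt-axes [-0.036 -0.364  1.502]
[ 14.36127944  30.81707174 -21.81314041 117.01006428  24.53161164
  30.30802002 148.25831404]
[ 12.30199242  29.76049454 -19.35686705 124.06446028  26.95415341
  23.96063327 144.6169087 ]
```

View pics/s2c.png

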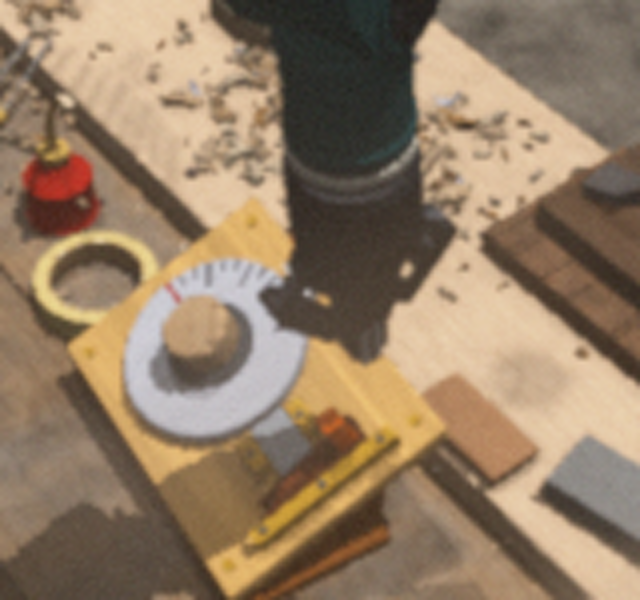

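arm_command([
  [[0,-0.01,-0.09,0.38,0,0,0],[0,-0.01,-0.09,0.38,0,0,0],[0,0,-0.09,0.37,0,0,0],[0,0,-0.09,0.37,0,0,0],[0,0,0,0,0,0,0]],
])

```text
clock: 17.92
eef_pos: [594.6, -24.9, 305.3]
tool_rot: [-173.8, 0.5, -96.7]
wrist_force: [0.3, 0.7, -0.0]
gripper_width: 0.2
grip_force: 0.0
```

```bash
python3 - <<'E'
from push import *
t=sense(); print(t['clock'],t['q'].round(1),t['wrist_force'].round(1))
p,C=cur(); print('tip',(M.T@(p+C@[0,0,173]-o)).round(1)); print('face -x in tool',(C.T@-M[:,0]).round(3))
E
```

```text
17.925 [ 13.5  32.6 -21.6 114.7  24.5  30.4 148.2] [ 0.3  0.7 -0. ]
tip [  71.7 -127.8   27.6]
face -x in tool [0.001 0.947 0.322]
```

arm_command([
  [[0,0.08,0.12,0.04,0,0,0],[0,0,0.12,0.04,0,0,0],[0,0,0.12,0.04,0,0,0],[0,0,0.09,0.03,0,0,0],[0,0,0.09,0.03,0,0,0],[0,0,0.09,0.03,0,0,0],[0,0,0,0,0,0,0]],
])

```text
clock: 18.8
eef_pos: [570.8, -25.2, 296.3]
tool_rot: [-173.5, 0.5, -96.7]
wrist_force: [1.2, -0.8, 3.3]
gripper_width: -0.1
grip_force: 1.2
```

```bash
cat > st.py <<'E'
from push import *
t=sense(); p,C=cur(); print(t['clock'],'tip',(M.T@(p+C@[0,0,173]-o)).round(1),'F face',(M.T@t['wrist_force']).round(1),'q',t['q'].round(0))
im=read_camera('top'); h=spot_in('thumb_tab',im)
for x in h[:1]: print('tab',x['at'],round(x['confidence'],2),onplane(im,x['at'],s,45).round(1))
E
python3 st.py
```

```text
18.8 tip [  47.3 -130.9   29.1] F face [ 2.6 -0.7  2.4] q [ 13.  32. -21. 118.  26.  27. 147.]
```

arm_command([
  [[0,0,0.07,0.02,0,0,0],[0,0,0.07,0.02,0,0,0],[0,0,0.07,0.02,0,0,0],[0,0,0,0,0,0,0]],
])

```text
clock: 19.4
eef_pos: [561.9, -24.1, 292.1]
tool_rot: [-173.7, 0.5, -96.7]
wrist_force: [2.4, -0.3, -0.0]
gripper_width: -0.5
grip_force: 0.9
```

```bash
python3 st.py
```

```text
19.4 tip [  36.8 -130.9   29.3] F face [ 2.2 -0.  -1.1] q [ 13.  32. -20. 119.  26.  26. 146.]
```

arm_command([
  [[0,0,0.06,0.02,0,0,0],[0,0,0.06,0.02,0,0,0],[0,0,0,0,0,0,0]],
])

```text
clock: 19.88
eef_pos: [557.6, -23.6, 290.3]
tool_rot: [-173.6, 0.5, -96.7]
wrist_force: [2.7, -0.2, -0.6]
gripper_width: 0.0
grip_force: 1.1
```

```bash
python3 st.py
```

```text
19.875 tip [  32.3 -130.9   29.5] F face [ 2.1  0.1 -1.7] q [ 12.  32. -20. 120.  26.  26. 146.]
```

arm_command([
  [[0,0,0.06,0.02,0,0,0],[0,0,0.05,0.02,0,0,0],[0,0,0,0,0,0,0]],
])

```text
clock: 20.35
eef_pos: [554.1, -23.2, 288.7]
tool_rot: [-173.5, 0.5, -96.7]
wrist_force: [4.0, -1.6, 1.8]
gripper_width: -0.0
grip_force: 2.4
```

```bash
python3 st.py; python3 - <<'E'
from h import *
p=read_camera('wrist'); save(p,'w6'); s=np.load('s.npy')
a=cv2.imread('pics/w6.png'); b=cv2.imread('pics/w4.png')
t=read_camera('top'); save(t,'t6'); c=cv2.resize(cv2.imread('pics/t6.png')[160:250,200:320],(512,384),interpolation=2)
cv2.imwrite('pics/c6.png',cv2.resize(np.hstack([a,c]),(800,300)))
E
```

```text
20.35 tip [  28.8 -130.9   29.4] F face [ 4.6 -1.1 -0.1] q [ 12.  32. -20. 120.  26.  25. 146.]
```

View pics/c6.png

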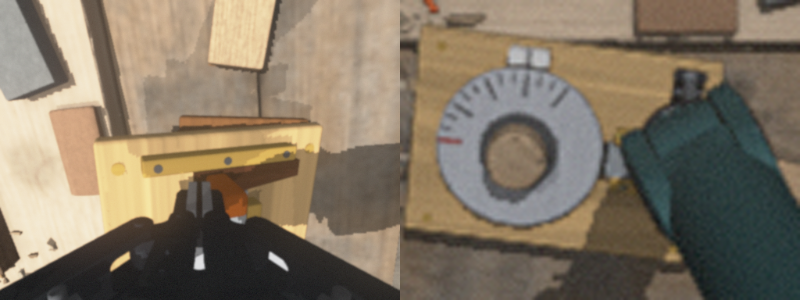

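arm_command([
  [[0,0,0.04,0.015,0,0,0],[0,0,0.04,0.015,0,0,0],[0,0,0,0,0,0,0]],
])

```text
clock: 20.92
eef_pos: [551.2, -22.8, 287.3]
tool_rot: [-173.5, 0.5, -96.7]
wrist_force: [5.5, -1.4, 4.6]
gripper_width: 0.2
grip_force: 3.4
```

```bash
python3 st.py
```

```text
20.925 tip [  25.7 -130.9   29.3] F face [ 7.  -0.7  1.8] q [ 12.  32. -19. 121.  27.  25. 145.]
```

arm_command([
  [[0,0,0.04,0.015,0,0,0],[0,0,0.04,0.015,0,0,0],[0,0,0,0,0,0,0]],
])

```text
clock: 21.4
eef_pos: [549.1, -22.6, 286.4]
tool_rot: [-173.3, 0.6, -96.7]
wrist_force: [5.2, -2.1, 7.0]
gripper_width: -0.1
grip_force: 4.3
```

```bash
python3 st.py
```

```text
21.4 tip [  23.7 -130.8   29.3] F face [ 7.9 -1.4  4. ] q [ 12.  32. -19. 121.  27.  24. 145.]
```

arm_command([
  [[0,0,0.05,0.017,0,0,0],[0,0,0.05,0.017,0,0,0],[0,0,0,0,0,0,0]],
])

```text
clock: 21.88
eef_pos: [547.2, -22.5, 285.8]
tool_rot: [-173.0, 0.6, -96.7]
wrist_force: [7.0, -2.3, 11.6]
gripper_width: -0.2
grip_force: 6.1
```

```bash
python3 st.py
```

```text
21.875 tip [  22.6 -130.8   29.3] F face [11.4 -1.5  7.5] q [ 12.  31. -19. 122.  27.  24. 145.]
tab [237.0, 204.5] 0.21 [11.1 -6.5]
```

arm_command([
  [[0,0,0.05,0.01,0,0,0],[0,0,0.04,0.01,0,0,0],[0,0,0,0,0,0,0]],
])

```text
clock: 22.35
eef_pos: [546.0, -22.5, 285.7]
tool_rot: [-172.7, 0.7, -96.8]
wrist_force: [11.5, -4.5, 12.7]
gripper_width: -0.1
grip_force: 8.0
```

```bash
python3 st.py
```

```text
22.35 tip [  22.6 -130.8   29.4] F face [16.1 -3.1  6.4] q [ 11.  31. -19. 122.  27.  23. 144.]
tab [325.9, 219.6] 0.71 [  -1.5 -258.6]
```

arm_command([
  [[0,0,-0.15,-0.05,0,0,0],[0,0,-0.25,-0.08,0,0,0],[0,0,-0.3,-0.1,0,0,0],[0,0,0,-0.5,0,0,0],[0,0,0,-0.8,0,0,0],[0,0,0,-0.8,0,0,0],[0,0,-0.5,-0.6,0,0,0],[0,0,-0.5,0,0,0,0],[0,0,0,0,0,0,0]],
])

```text
clock: 23.58
eef_pos: [594.3, -29.4, 405.7]
tool_rot: [-173.8, 0.5, -96.8]
wrist_force: [-0.3, -0.8, 0.0]
gripper_width: -0.0
grip_force: 0.0
```

```bash
python3 - <<'E'
from h import *
t=sense(); print(t['clock'],t['wrist_force'].round(1)); s=np.load('s.npy')
p=read_camera('scene'); save(p,'s7'); q=read_camera('wrist'); save(q,'w7')
print('tab in wrist for x=42-29',proj(q,f2w(s,[[13,-131,49],[83,0,11]])).round(), 'scene',proj(p,f2w(s,[[13,-131,49]])).round(1))
h=spot_in('thumb_tab',q)
for x in h[:1]: print('tab',x['at'],round(x['confidence'],2),onplane(q,x['at'],s,45).round(1))
a=cv2.imread('pics/s7.png')[150:250,215:315]
cv2.imwrite('pics/c7.png',np.hstack([cv2.resize(a,(400,400),interpolation=2),cv2.resize(cv2.imread('pics/w7.png'),(400,400))]))
E
```

```text
23.575 [-0.3 -0.8  0. ]
tab in wrist for x=42-29 [[343. 192.]
 [247. 315.]] scene [[274.9 219.5]]
tab [339.7, 179.6] 0.72 [  14.1 -140.5]
```

View pics/c7.png

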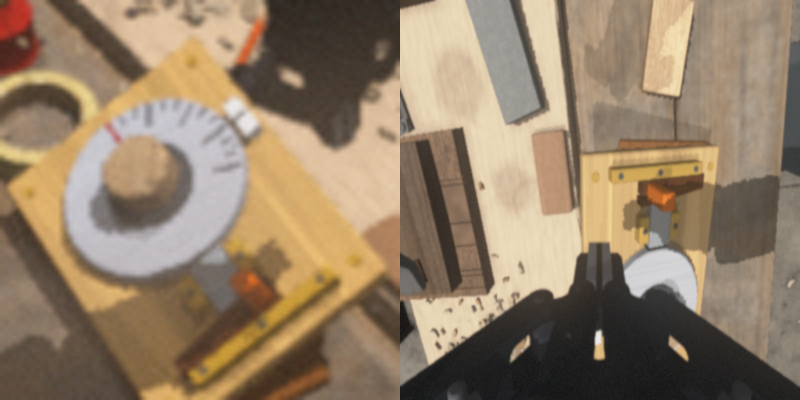

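```bash
python3 - <<'E'
from h import *
t=read_camera('top'); save(t,'t8'); a=cv2.imread('pics/t8.png')[165:225,205:285]; cv2.imwrite('pics/c8.png',cv2.resize(a,(800,600),interpolation=2))
s=np.load('s.npy'); print(((proj(t,f2w(s,[[0,60,12],[60,0,12],[83,0,11]]))-[205,165])*10).round())
E
```

```text
[[ 96. 361.]
 [324. 190.]
 [332. 112.]]
```

View pics/c8.png

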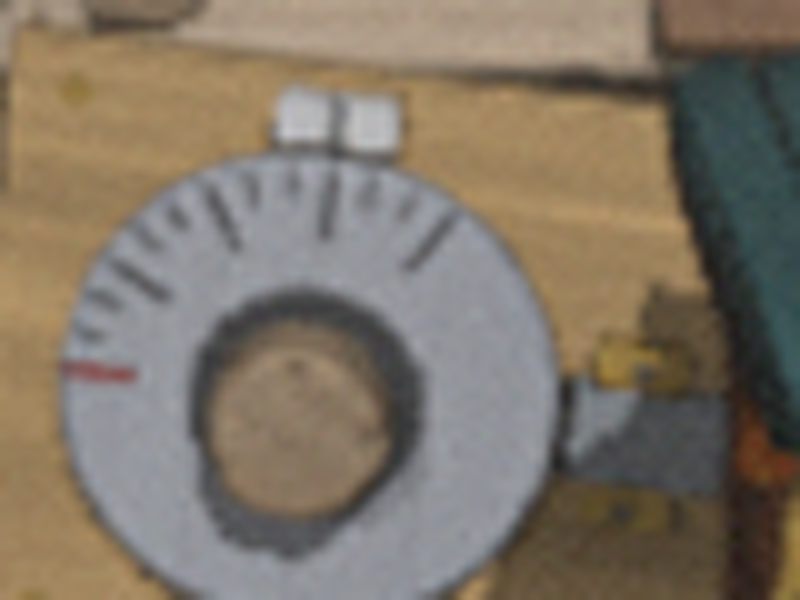

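```bash
python3 -c "
from cell import *
print(sign_off())"
```

```text
the job is handed in; nothing more can be done
None
```

The job is handed in at about 24 s on the robot clock. The last picture shows the 90 mark at the index line. The wedge jammed under a 16 N push, with the tab about 29 mm down its travel and the brake bar on the ring. The fingers are clear, and I never touched the bystanders. The hand-in returned no verdict.

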